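# Load the jeweller's ultrasonic cleaner

### The job

Load the ultrasonic cleaner: lay every bangle and locket in the wire basket, press the clip lid straight down on it until both clips have snapped under the rim, then lift the basket by the lid's handle into the empty tank and set the cover on, seated level on the tank's rim. The number of pieces differs from day to day. Keep the basket upright, and leave the pearl bangle, the mandrel and the hammer where they lie: pearls do not go into the cleaner.

Things in the scene. Friction and masses are not known exactly. Their poses are not given: they have to be found in the camera images.
- bangle1: Bangle 1: a plain round hoop of brass-coloured metal, outside diameter 74 mm, inside 58 mm (so the wall is 8 mm across), 10 mm high, about 60 g, lying flat on the bench. Origin: centre of the ring at its underside, z up. Its yaw means nothing. None when there is no such piece today.
- bangle2: Bangle 2: a plain round hoop of brass-coloured metal, outside diameter 74 mm, inside 58 mm (so the wall is 8 mm across), 10 mm high, about 60 g, lying flat on the bench. Origin: centre of the ring at its underside, z up. Its yaw means nothing. None when there is no such piece today.
- bangle3: Bangle 3: a plain round hoop of brass-coloured metal, outside diameter 74 mm, inside 58 mm (so the wall is 8 mm across), 10 mm high, about 60 g, lying flat on the bench. Origin: centre of the ring at its underside, z up. Its yaw means nothing. None when there is no such piece today.
- locket1: Locket 1: an oval, solid silver-coloured locket lying flat, 64 mm long (x), 46 mm wide (y), 12 mm thick, about 80 g. Origin: centre of its underside, x along its length, z up. None when there is no such piece today.
- locket2: Locket 2: an oval, solid silver-coloured locket lying flat, 64 mm long (x), 46 mm wide (y), 12 mm thick, about 80 g. Origin: centre of its underside, x along its length, z up. None when there is no such piece today.
- pearl_bangle: A hoop of strung pearls, outside diameter 74 mm, inside 54 mm, 10 mm high, lying flat among the pieces. Pearls must not be cleaned by ultrasound: it stays where it lies. Origin: centre of its underside.
- basket: The cleaning basket: a loose, open-topped steel wire basket on four feet, 75 mm high, inside 106 mm (x) by 118 mm (y), about 250 g. It has no handle: with its lid clipped on it is carried by the lid's handle. Origin: centre of its underside, y along its longer side, z up; it is the same turned half round.
- basket_floor (a point): Centre of the basket's inner floor, 8 mm above its underside; axes as the basket's.
- basket_rim (a point): Centre of the basket's open top, 75 mm above its underside. Along each end (+y and -y) of the basket a steel rim band, 14 mm high and 110 mm long, flush with the top edge, stands 6 mm out from the wall; over both bands it measures 134 mm. The lid's clips snap under these bands. Level with it and centred here is where the closed lid's origin lies.
- clip_lid: The basket's lid: a flat steel wire frame 112 mm (x) by 138 mm (y), 3 mm thick, 170 g, with a rigid hooked clip arm at each end (+y, -y; 149 mm over both) reaching 37 mm below it. Four lugs, 8 mm deep, under it fit inside the basket with 2.5 mm of play. Origin: centre of the frame's underside, z up. On the bench it stands on its arms, origin 37 mm up. The same turned half round.
- clip_lid_grip (a point): Middle of the clip lid's handle, 26.5 mm above the frame's underside: an upright black bar 64 mm long along the lid's y, 12 mm thick (gripped along the lid's x), from 3 mm to 39 mm above the frame's underside. Fingers around this point stay clear of the frame. Closed, the lid lifts 1.5 mm before its hooks take the basket's load, which they bear with ease.
- clip_left (a joint): Angle of the clip arm at the lid's +y end, rad: 0 at rest and when snapped (may read -0.003), about 0.15 spread by the rim band. A rigid arm 36 mm wide on a sprung pivot, opening outwards only. Pressing the lid down, the arms begin to spread with the frame 28 mm above the rim, the push peaks at 9 to 16 N at about 20 mm, then falls, and the hooks snap in just as the frame meets the rim.
- clip_right (a joint): The same for the clip arm at the lid's -y end.
- cleaner: The ultrasonic cleaner: a white housing 180 mm (x) by 210 mm (y) and 167 mm high, standing fixed, control panel on its -x side. In its top is an open, dry steel tank, 140 mm (x) by 170 mm (y), straight-walled, 127 mm deep. Origin: centre of its underside, y along its longer side, z up.
- tank_floor (a point): Centre of the tank's flat floor, 40 mm above the bench; axes as the cleaner's. The basket stands here, its longer side along the tank's longer side (14 mm of play at the sides, 10 mm at the ends); closed, with its handle, it is 114 mm high.
- tank_rim (a point): Centre of the tank's opening at rim height, 167 mm above the bench; axes as the cleaner's.
- cover: The tank's loose cover: a steel plate 168 mm (x) by 198 mm (y), 3 mm thick, about 300 g, with a skirt 134 by 164 mm, 10 mm deep, under it that drops into the tank's opening with 3 mm of play all round. Nothing clips. Origin: centre of the plate's underside, which rests on the rim when seated; z up. On the bench it rests on its skirt, origin 10 mm up. The same turned half round.
- cover_grip (a point): Middle of the cover's handle, 26.5 mm above the plate's underside: an upright black bar 80 mm long along the cover's y, 14 mm thick (gripped along the cover's x), from 3 mm to 39 mm above the plate's underside.
- mandrel: A tapered steel ring mandrel, 300 mm long, lying to the left of the work; leave it. Origin: near its middle, at its underside.
- hammer: A chasing hammer, about 240 mm long, lying to the right of the work; leave it. Origin: near its middle, at its underside.
Mind the look-alikes: they are no part of the job. Leave any green or purple look-alike of the locket1 alone.

How it is judged:
By the outcome, as a careful person would: the job done as asked, in the order asked, and still so for the second after the job is handed in, with the robot touching nothing.
Of bangle1, bangle2, bangle3, locket1, locket2 only 3 to 5 are there at a start; the rules pass over those that are not, and their reading is None.
At some moment in a run one of bangle1, bangle2, bangle3, locket1, locket2, clip_lid, cover may be knocked a few centimetres aside while the robot is not near it.
It also fails if it takes over 210 s, if anything falls off the work surface, if the arm or the gripper's body presses on something with over 40 N, if the wrist force passes 120 N, or if a joint passes its speed limit or range.

### The arm

A 6-joint arm with a two-finger parallel gripper is mounted at the origin on the work surface. World frame = base frame: x ahead of the robot, y to its left, z up, the work surface at z = 0. Lengths are in m, angles in rad, forces in N, time in s.
With the tool pointing down it reaches from about 0.3 to 0.75 m from the base axis. Payload 8.5 kg.
Tool frame: the origin (TCP) lies at the very end of the fingers, on their centre line; the grasp point (between the pads) lies 19 mm behind it (manip.pinch_z is the distance from the TCP to the grasp point, in m); z points along the fingers, y is the line along which they close (so a half turn about z gives the same grasp; the last joint's range is limited). The gripper opens to 88 mm and grips with 3 to 60 N. Pads are 18 mm wide; open, the fingers measure 123 mm over their backs; the gripper's body (75 mm by 187 mm) begins 45 mm behind the grasp point.
Start: joints at [0.89, 0.381, 1.297, -0, 1.464, -0.215], TCP at [0.247, 0.491, 0.239] pointing down, gripper open.
Joint ranges: [-3.11, 3.11], [-0.89, 2.33], [0.22, 2.48], [-1.42, 4.56], [0.17, 2.85], [-2.88, 2.88]. Speed limits (rad/s): [2.39, 2.39, 3.14, 3.14, 3.14, 3.14].

### API

Orientations are given as a rotation vector (axis times angle).
In Python, from cell import manip gives the robot as it stands.
- The arm moves only by the shell command python3 -m pendant 'ROWS'. ROWS is text: rows parted by semicolons, each of 7 numbers parted by spaces: the opening, from -1 (shut) to 1 (fully open), then the shift along the tool's x, y, z as a fraction of full scale, then the turn, a rotation vector about the tool's x, y, z as a fraction of full scale. A call has 1 to 12 rows; each row shifts and turns the commanded pose from where the row before left it, along the tool's axes as they then stand; what a row does not reach is not made up. Full scale, the value 1, is 3 cm for a shift and 6 degrees for a turn. A row lasts 1/12 s, in which the tool goes at most 41.7 mm and 7.16 degrees, less where a joint would pass 70% of its speed; a pose out of reach is approached as far as the arm can. A call with a number of a shift or a turn outside -1 to 1 is refused whole. A call with a gripper value outside its range is refused whole. The fingers move at their own pace and stop on an object; the grip force is fixed at half the most. Time passes only in rows, so rows that do not move let the fingers close. It gives the time, the measured TCP pose, the force, the opening and the grip force at its end, in the units of the state.
- manip.observe(): the state, without advancing time (a new reading comes with each control period).
- manip.grab_frame(name): name is "side" or "top"; returns a dict with "img" (480x640x3 uint8, red, green, blue), "K" (3x3 intrinsics, pixels), "R" (3x3) and "t" (3): a world point X has camera coordinates R X + t. Camera axes: x right, y down, z forward; pixel columns grow to the right and rows downward; lengths in m; the calibration is good to about 2 mm. A picture is of the moment at which its call begins. There is no depth.
- manip.job_done(): hands the job in; it is judged then, once.
Trained networks look in a picture, given as the dict that the camera call returned (one of the last four; its "shot" number tells which), for a name from the list of things; names that differ only in an ending like _2 or _b are one class to them, and where a whole thing is asked for, a point or a joint stands for the part that bears it (a point fixed in the world has none). Each returns a list of dicts, best first, with "p" (0 to 1); they miss things now and then, are a little off and sometimes report something else, mostly with a low value. They report only what shows in the picture. A call takes as long as a camera call. They do not tell look-alikes from the thing itself.
- manip.look_for(picture, query): "box" ([centre column, centre row, width, height] in pixels, round what is visible of it).
The state is a dict: "time_s": time; "qpos": joint angles; "joint_velocities": joint speeds; "joint_efforts": joint torques, N m; "ee_pos": TCP position; "eef_rot": TCP orientation; "contact_force": force on the tool from outside, world axes, zero at the start; "ft_torque": the same for the moment, N m; "width": finger opening in m; "finger_force": force on a finger pad.
Only numpy, scipy, OpenCV 4.12 (cv2) and the standard library are available. Lean on these libraries where they do the work, as an engineer would, in place of code of your own. Each camera call takes 0.05 s, during which the arm holds its last target. There are 200 camera calls.

## Working session

There is one attempt and no reset: what is moved stays moved. The work goes in short steps, Python scripts to look and compute and a shell command to move; the robot and the scene stay as the last step left them, time stands still between calls to the robot, and variables do not carry over. Pictures are saved under pics/ and viewed, at most 16 in all, crops included, and the job is handed in when it is done.

```bash
mkdir -p pics; ls; python3 - <<'E'
from cell import manip
import cv2,numpy as np
s=manip.observe();print(s)
for n in("top","side"):
    f=manip.grab_frame(n);cv2.imwrite(f"pics/{n}0.png",f["img"][:,:,::-1])
    print(n,f["K"].tolist(),f["R"].tolist(),f["t"].tolist())
    for q in("bangle1","locket1","pearl_bangle","basket","clip_lid","cleaner","cover"):
        print(q,[(round(d["p"],2),[round(float(x)) for x in d["box"]]) for d in manip.look_for(f,q)])
E
```

```text
pics
{'time_s': 0.0, 'qpos': array([ 8.89704724e-01,  3.81199525e-01,  1.29822911e+00, -1.24131140e-05,
        1.46358264e+00, -2.15287976e-01]), 'joint_velocities': array([ 0.00034304,  0.00020944, -0.00072994,  0.00028979, -0.00076148,
        0.00153752]), 'joint_efforts': array([-3.84775958e-04, -4.37932885e+01, -2.24556792e+01,  7.13579846e-02,
        3.51918780e-02, -7.37120922e-05]), 'ee_pos': array([0.24685453, 0.49119178, 0.23814654]), 'eef_rot': array([-7.24944226e-01, -3.05618454e+00,  2.01629926e-03]), 'contact_force': array([-0.1216128 , -1.22581866,  0.53098967]), 'ft_torque': array([0.08498748, 0.01650508, 0.01583632]), 'finger_force': 0.0, 'width': 0.08812388658419185}
top [[562.3095589536291, 0.0, 323.1607992395736], [0.0, 562.3095589536291, 238.60527009579542], [0.0, 0.0, 1.0]] [[0.005355167896235062, -0.99984677063742, 0.016666056003935687], [-0.9841854283592186, -0.008220803951922295, -0.1769504478314935], [0.17706034220622408, -0.015454890109840535, -0.9840786460387747]] [-0.025645749286061763, 0.44072611486284685, 1.4663572964729699]
bangle1 [(0.81, [459, 251,
[... 733 characters left out ...]
63749, -0.8677094934599159], [0.13833454844840493, -0.8568021859938015, -0.49674295846224015]] [0.4214082845381798, 0.16224244951517175, 1.33809760401677]
bangle1 [(0.74, [314, 385, 33, 27]), (0.68, [349, 219, 17, 8]), (0.51, [219, 415, 155, 16])]
locket1 [(0.94, [377, 402, 29, 25]), (0.93, [416, 374, 21, 24]), (0.88, [321, 355, 22, 23])]
pearl_bangle [(0.59, [344, 234, 23, 11]), (0.43, [283, 225, 66, 30]), (0.21, [177, 317, 197, 119])]
basket [(0.84, [322, 274, 55, 51])]
clip_lid [(0.71, [242, 251, 47, 26]), (0.57, [314, 197, 68, 20])]
cleaner [(0.83, [177, 315, 196, 118]), (0.53, [239, 250, 48, 22])]
cover [(0.71, [241, 251, 50, 23]), (0.67, [282, 226, 64, 32]), (0.32, [326, 329, 15, 22])]
```

```bash
python3 - <<'E'
import cv2
a=cv2.imread("pics/top0.png");cv2.imwrite("pics/topc.png",cv2.resize(a[80:380,110:510],(800,600),interpolation=cv2.INTER_CUBIC))
a=cv2.imread("pics/side0.png");cv2.imwrite("pics/sidec.png",cv2.resize(a[150:450,130:530],(800,600),interpolation=cv2.INTER_CUBIC))
E
```

```text
(no output)
```

View pics/topc.png

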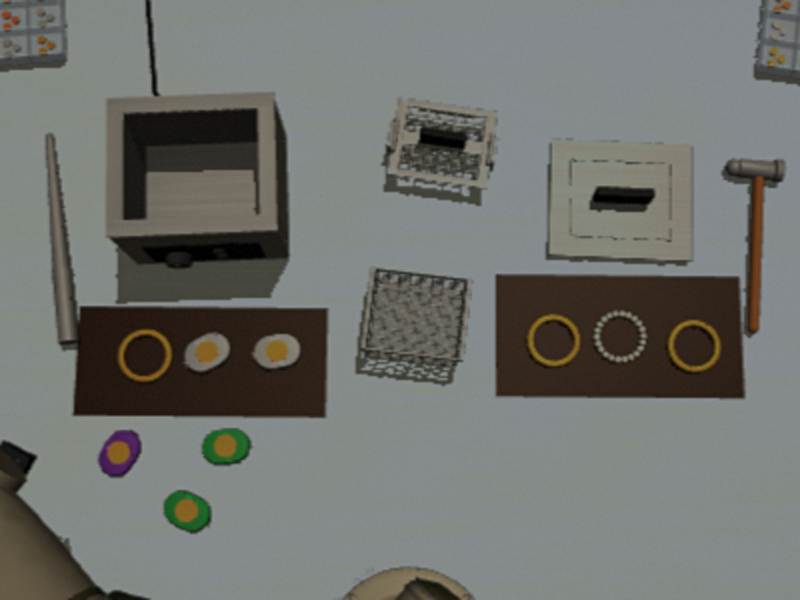

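View pics/sidec.png

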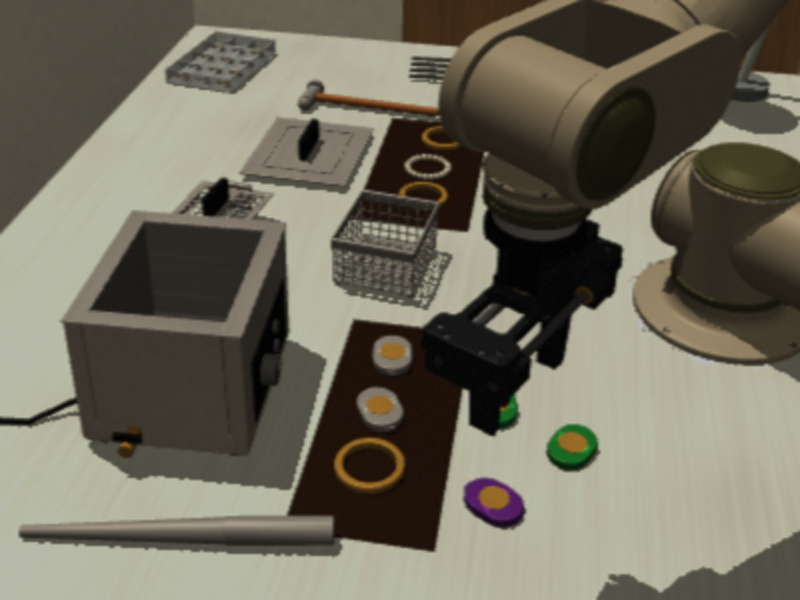

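```bash
python3 - <<'E'
import cv2,numpy as np
t=cv2.imread("pics/top0.png");s=cv2.imread("pics/side0.png")
def tile(a,c,r,k):
    w=400/k;h=300/k
    o=cv2.resize(a[r:r+round(h),c:c+round(w)],(400,300),interpolation=cv2.INTER_CUBIC)
    o=cv2.convertScaleAbs(o,alpha=1.3)
    for i in range(0,round(w),10): cv2.line(o,(int(i*k),0),(int(i*k),5),(0,0,255),1)
    for i in range(0,round(h),10): cv2.line(o,(0,int(i*k)),(5,int(i*k)),(0,0,255),1)
    return o
m=np.vstack([np.hstack([tile(t,158,125,400/104),tile(t,280,208,5)]),np.hstack([tile(s,160,250,400/120),tile(s,286,238,5)])])
cv2.imwrite("pics/mont.png",m)
for n,p in(("bas",t[235:285,330:330]),): pass
# colour stats
for n,a,pts in(("top",t,[(182,256),(214,256),(248,255),(387,250),(457,252),(331,149),(421,178),(168,306),(200,270),(230,330)]),):
    for c,r in pts: print(n,c,r,a[r,c],cv2.cvtColor(a[r:r+1,c:c+1],cv2.COLOR_BGR2HSV)[0,0])
E
```

```text
top 182 256 [17 25 38] [ 11 141  38]
top 214 256 [ 33  96 132] [ 19 191 132]
top 248 255 [ 36 102 132] [ 21 185 132]
top 387 250 [29 39 54] [ 12 118  54]
top 457 252 [25 35 48] [ 13 122  48]
top 331 149 [1 2 2] [ 30 128   2]
top 421 178 [5 4 5] [150  51   5]
top 168 306 [ 33  93 133] [ 18 192 133]
top 200 270 [20 28 41] [ 11 131  41]
top 230 330 [135 139 134] [ 66   9 139]
```

View pics/mont.png

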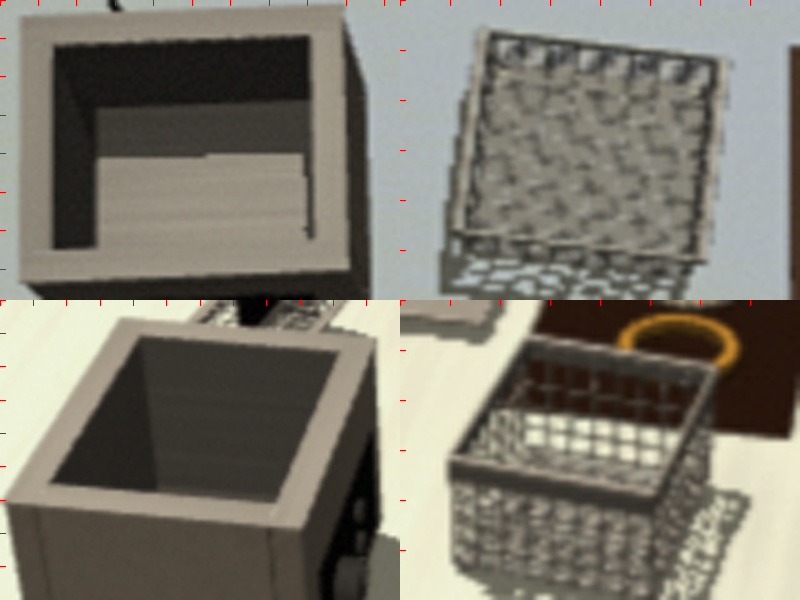

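```bash
cat > vis.py <<'E'
import cv2,numpy as np
from cell import manip
from scipy.optimize import least_squares,minimize
def proj(f,X):
    K,R,t=map(np.array,(f["K"],f["R"],f["t"]));c=np.atleast_2d(X)@R.T+t;p=c@K.T
    return p[:,:2]/p[:,2:]
def back(f,px,z):
    K,R,t=map(np.array,(f["K"],f["R"],f["t"]))
    d=np.c_[np.atleast_2d(px),np.ones(len(np.atleast_2d(px)))]@np.linalg.inv(K).T@R;o=-R.T@t
    return o+d*((z-o[2])/d[:,2])[:,None]
def place(p,L):  # p=x,y,yaw
    c,s=np.cos(p[2]),np.sin(p[2]);L=np.array(L,float)
    return np.c_[p[0]+c*L[:,0]-s*L[:,1],p[1]+s*L[:,0]+c*L[:,1],L[:,2]]
def fitpts(sets,p0):  # sets: (frame, local pts, pixels)
    r=least_squares(lambda p:np.concatenate([(proj(f,place(p,L))-q).ravel() for f,L,q in sets]),p0)
    return r.x,np.abs(r.fun).max(),np.sqrt(np.mean(r.fun**2))
def box3(hx,hy,z0,z1): return [(a,b,c) for a in(-hx,hx) for b in(-hy,hy) for c in(z0,z1)]
def fitsil(views,L,p0):
    """fit convex hull silhouette of L to soft masks [(frame,mask float)]"""
    S=8
    def cost(p):
        e=0
        for f,m,r0,c0 in views:
            h=cv2.convexHull(((proj(f,place(p,L))-[c0,r0]+.5)*S).astype(np.float32)).astype(int)
            a=np.zeros((m.shape[0]*S,m.shape[1]*S),np.float32);cv2.fillConvexPoly(a,h,1)
            a=cv2.resize(a,m.shape[::-1],interpolation=cv2.INTER_AREA);e+=((a-m)**2).sum()
        return e
    best=min((minimize(cost,p,method="Nelder-Mead",options=dict(initial_simplex=[p,np.add(p,[.008,0,0]),np.add(p,[0,.008,0]),np.add(p,[0,0,.15])],xatol=1e-4,fatol=1e-3)) for p in([*p0[:2],p0[2]+d] for d in(-.25,0,.25))),key=lambda r:r.fun)
    return best.x,best.fun
def handle(frames,hy,hx,z0,px):
    """black handle bar; px: its pixel in first frame (top). z0=bar bottom"""
    p0=[*back(frames[0],px,z0+.018)[0][:2],0];v=[]
    for f in frames:
        c,r=proj(f,[[*p0[:2],z0+.018]])[0].round().astype(int);w=24
        g=f["img"][r-w:r+w,c-w:c+w].max(2).astype(float);b=np.percentile(g,60)
        v.append((f,np.clip(1-(g-5)/70,0,1),r-w,c-w))
    return fitsil(v,box3(hx,hy,z0,z0+.036),p0)
def lid(fs,px,z): return handle(fs,.032,.006,z+.003,px)
def cover(fs,px,z): return handle(fs,.040,.007,z+.003,px)
def blobs(f):
    """pieces by colour in the top view"""
    h=cv2.cvtColor(f["img"],cv2.COLOR_RGB2HSV).astype(int);out=[]
    br=((h[...,1]>140)&(h[...,2]>75)&(h[...,0]>12)&(h[...,0]<30)).astype(np.uint8)
    n,l,st,ce=cv2.connectedComponentsWithStats(br,connectivity=8)
    for i in range(1,n):
        if 15<st[i,4]<2000:
            X=back(f,ce[i],.008)[0];out.append((X.round(4).tolist(),ce[i].round(1).tolist(),st[i].tolist()))
    return out
def grab():
    return manip.grab_frame("top"),manip.grab_frame("side")
def axes():
    from scipy.spatial.transform import Rotation
    s=manip.observe();return s,Rotation.from_rotvec(s["eef_rot"])
def plan(x=None,y=None,z=None,yaw=None):
    """moves in row units from here: turn first (tool z), then shift; yaw=world direction of closing line (tool y)"""
    from scipy.spatial.transform import Rotation as Q
    s,R=axes();M=R.as_matrix();p=s["ee_pos"];cur=np.arctan2(M[1,1],M[0,1])
    d=0
    if yaw is not None:
        d=(yaw-cur+np.pi/2)%np.pi-np.pi/2   # world turn; tool z is down -> minus
    M2=Q.from_rotvec([0,0,d]).as_matrix()@M
    g=np.array([p[i] if v is None else v for i,v in enumerate((x,y,z))])
    print("at",p.round(4),"yaw",round(np.degrees(cur),1),"tilt",(M[:2,2]).round(3),"w",round(s["width"],4),"t",round(s["time_s"],1),"F",s["contact_force"].round(1))
    print("turn rz units %.2f (joint6 %.2f)"%(-np.degrees(d)/6,s["qpos"][5]),"then shift units",(M2.T@(g-p)/.03).round(3), "q",s["qpos"].round(2))
E
python3 - <<'E'
from vis import *
T,S=grab()
def tp(a,k,c,r): return (np.array(a,float)+.5)/k-.5+[c,r]
L=[(.09,.105,.167),(.09,-.105,.167),(-.09,-.105,.167),(-.09,.105,.167)]
ct=tp([(21,17),(343,6),(348,268),(21,283)],400/104,158,125)
cs=tp([(8,202),(122,20),(375,42),(300,228)],400/120,160,250)
for s in([(T,L,ct)],[(S,L,cs)],[(T,L,ct),(S,L,cs)]): print("cleaner",fitpts(s,[.6,.2,0]))
L=[(.055,.067,.075),(.055,-.067,.075),(-.055,-.067,.075),(-.055,.067,.075)]
bt=tp([(78,30),(327,58),(307,262),(53,233)],5,280,208)
bs=tp([(50,162),(130,40),(317,65),(255,197)],5,286,238)
for s in([(T,L,bt)],[(S,L,bs)],[(T,L,bt),(S,L,bs)]): print("basket",fitpts(s,[.45,0,0]))
for fs in((T,),(S,),(T,S)):
    def h(fn,px,z):
        if fs[0] is S: px=proj(S,back(T,px,z+.02))[0]
        return fn(fs,px,z)
    print("lid",h(lid,(331,149),.037)); print("cover",h(cover,(421,178),.010))
for b in blobs(T): print(b)
plan()
E
```

```text
cleaner (array([0.61126631, 0.27503052, 0.05223302]), np.float64(0.39899352965656476), np.float64(0.22262800866688195))
cleaner (array([0.61028755, 0.27792211, 0.05437194]), np.float64(1.5533169458431075), np.float64(0.8387422096304603))
cleaner (array([0.6110275 , 0.27598053, 0.05335078]), np.float64(1.5419008649815282), np.float64(0.7068583498696426))
basket (array([ 0.43969985, -0.00818745, -0.104258  ]), np.float64(0.4805315601714142), np.float64(0.27865223929721683))
basket (array([ 0.43914964, -0.00415056, -0.10632085]), np.float64(0.8964341740550594), np.float64(0.544056837821895))
basket (array([ 0.43961496, -0.00728956, -0.10510905]), np.float64(1.4679940256957025), np.float64(0.5671767337222193))
lid (array([ 0.68569964, -0.04183229, -0.13476906]), np.float64(32.96346081792092))
cover (array([ 0.61292157, -0.2906825 ,  0.00904418]), np.float64(31.159104551977038))
lid (array([ 0.68550938, -0.0396869 , -0.02738284]), np.float64(115.71074617346937))
cover (array([ 0.61524061, -0.28693044,  0.03691325]), np.float64(22.0568899473852))
lid (array([ 0.68571872, -0.0418241 , -0.04
[... 744 characters left out ...]
, 0.008], [558.6, 279.6], [555, 263, 9, 33, 138])
([0.3407, -0.6916, 0.008], [568.7, 278.9], [565, 262, 9, 33, 139])
([0.3361, -0.6354, 0.008], [548.2, 280.5], [544, 264, 9, 33, 144])
([0.2706, 0.2457, 0.008], [222.2, 302.6], [217, 298, 11, 10, 93])
([0.2609, 0.3869, 0.008], [169.0, 305.9], [164, 301, 11, 11, 91])
([0.1991, -0.6178, 0.008], [545.1, 331.5], [543, 329, 6, 7, 24])
([0.1851, 0.2938, 0.008], [202.8, 335.0], [198, 330, 11, 11, 98])
([0.1059, -0.6735, 0.008], [568.3, 367.4], [550, 354, 37, 24, 486])
at [0.247  0.4914 0.2387] yaw 63.3 tilt [-0. -0.] w 0.088 t 0.9 F [ 0.5  0.1 -0. ]
turn rz units -0.00 (joint6 -0.22) then shift units [0. 0. 0.] q [ 0.89  0.38  1.3   0.    1.46 -0.22]
```

```bash
cat >> vis.py <<'E'
def locket(f,px):
    c,r=np.round(px).astype(int);w=18
    m=(f["img"][r-w:r+w,c-w:c+w].max(2)>70).astype(np.uint8)
    n,l=cv2.connectedComponents(m);m=(l==l[w,w]);v,u=np.nonzero(m)
    X=back(f,np.c_[u+c-w,v+r-w],.009)[:,:2];mu=X.mean(0);a=X-mu
    ev,E=np.linalg.eigh(a.T@a/len(a));yaw=np.arctan2(E[1,1],E[0,1])%np.pi
    return mu.round(4),round(np.degrees(yaw),1),(4*np.sqrt(ev)).round(3)
E
python3 - <<'E'
from vis import *
T,S=grab()
for p in((213,255.6),(247.8,255.1)): print(locket(T,p))
b=np.array([.4397,-.0082,-.104])
for y in(.03,-.03,0): print(y,place(b,[(0,y,0)])[0].round(4))
print("bangle L, TCP");plan(.3918,.3585+.033,.07,np.radians(84))
E
```

```text
(array([0.3974, 0.2751]), np.float64(117.7), array([0.047, 0.065]))
(array([0.3996, 0.1808]), np.float64(98.5), array([0.047, 0.065]))
0.03 [0.4428 0.0216 0.    ]
-0.03 [ 0.4366 -0.038   0.    ]
0 [ 0.4397 -0.0082  0.    ]
bangle L, TCP
at [0.247  0.4914 0.2387] yaw 63.3 tilt [-0. -0.] w 0.0881 t 1.0 F [ 0.2 -0.9 -0.8]
turn rz units -3.45 (joint6 -0.22) then shift units [-5.149 -2.807  5.625] q [ 0.89  0.38  1.3  -0.    1.46 -0.22]
```

```bash
python3 -m pendant '-0.36 0 0 0 0 0 -0.86;-0.36 0 0 0 0 0 -0.86;-0.36 0 0 0 0 0 -0.86;-0.36 0 0 0 0 0 -0.86;-0.36 -0.645 -0.35 0.65 0 0 0;-0.36 -0.645 -0.35 0.65 0 0 0;-0.36 -0.645 -0.35 0.65 0 0 0;-0.36 -0.645 -0.35 0.65 0 0 0;-0.36 -0.645 -0.35 0.65 0 0 0;-0.36 -0.645 -0.35 0.65 0 0 0;-0.36 -0.645 -0.35 0.65 0 0 0;-0.36 -0.645 -0.35 0.65 0 0 0'; python3 -m pendant '-0.36 0 0 0 0 0 0;-0.36 0 0 0 0 0 0'
python3 -c "
from vis import *
plan(.3952,.3913,.004,np.radians(84))
T,S=grab();import sys
for n,f in(('t',T),('s',S)):
  c,r=proj(f,[[.3952,.3913,.02]])[0].astype(int);cv2.imwrite('pics/b1%s.png'%n,cv2.resize(f['img'][r-40:r+40,c-50:c+50,::-1],(400,320)))
a=np.hstack([cv2.imread('pics/b1t.png'),cv2.imread('pics/b1s.png')]);cv2.imwrite('pics/b1.png',a)
"
```

```text
time_s: 2.0
ee_pos: [0.393, 0.3909, 0.0819]
eef_rot: [0.166, 3.137, 0.0]
contact_force: [-0.4, 0.2, -0.3]
width: 0.0283
finger_force: 0.0
time_s: 2.17
ee_pos: [0.3923, 0.391, 0.0822]
eef_rot: [-0.169, -3.135, 0.001]
contact_force: [0.2, -0.1, 0.9]
width: 0.0281
finger_force: 0.0
at [0.3923 0.391  0.0822] yaw 83.8 tilt [-0.002 -0.001] w 0.0281 t 2.2 F [ 0.2 -0.1  0.9]
turn rz units -0.03 (joint6 -0.89) then shift units [-0.099  0.022  2.605] q [ 0.57  0.55  1.51  0.    1.08 -0.89]
```

View pics/b1.png

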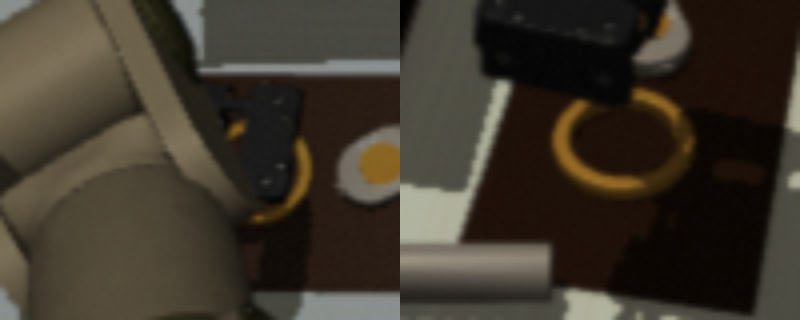

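The gripper hovers over the left bangle (side tile: ring centre (622,142)); it lies as measured. Descend and grip the wall.

```bash
python3 -m pendant '-0.36 -0.1 0.02 0.65 0 0 0;-0.36 0 0 0.65 0 0 0;-0.36 0 0 0.65 0 0 0;-0.36 0 0 0.62 0 0 0;-0.36 0 0 0 0 0 0;-1 0 0 0 0 0 0;-1 0 0 0 0 0 0;-1 0 0 0 0 0 0;-1 0 0 0 0 0 0;-1 0 0 0 0 0 0'; python3 -m pendant '-1 0 0 -0.5 0 0 0;-1 0 0 -1 0 0 0;-1 0 0 -1 0 0 0;-1 0 0 -1 0 0 0;-1 0 0 -0.5 0 0 0';python3 -c "
from vis import *
plan(.4428,.0216,.10,np.radians(84))"
```

```text
time_s: 3.1
ee_pos: [0.3956, 0.3925, 0.0072]
eef_rot: [0.166, 3.135, 0.003]
contact_force: [-1.6, 1.4, 7.0]
width: 0.0068
finger_force: 28.9
time_s: 3.52
ee_pos: [0.3959, 0.3924, 0.1298]
eef_rot: [0.165, 3.133, 0.005]
contact_force: [0.2, -0.4, -0.0]
width: 0.0074
finger_force: 28.9
at [0.3959 0.3924 0.1298] yaw 84.0 tilt [0.005 0.003] w 0.0074 t 3.5 F [ 0.2 -0.4 -0. ]
turn rz units -0.01 (joint6 -0.90) then shift units [ -2.842 -12.132   0.964] q [ 0.57  0.49  1.45 -0.    1.19 -0.9 ]
```

```bash
python3 -m pendant '-1 -0.22 -0.933 0 0 0 0;-1 -0.22 -0.933 0 0 0 0;-1 -0.22 -0.933 0 0 0 0;-1 -0.22 -0.933 0 0 0 0;-1 -0.22 -0.933 0 0 0 0;-1 -0.22 -0.933 0 0 0 0;-1 -0.22 -0.933 0 0 0 0;-1 -0.22 -0.933 0 0 0 0;-1 -0.22 -0.933 0 0 0 0;-1 -0.22 -0.933 0 0 0 0;-1 -0.22 -0.933 0 0 0 0;-1 -0.22 -0.933 0 0 0 0';python3 -m pendant '-1 -0.2 -0.933 0 0 0 0;-1 0 0 0 0 0 0;-1 0 0 0 0 0 0';python3 -c "
from vis import *
plan(.4428,.0216,.021,np.radians(84))
T,S=grab()
r=[]
for f in(T,S):
  c,v=proj(f,[[.4397,-.0082,.06]])[0].astype(int);r.append(cv2.resize(f['img'][v-40:v+40,c-40:c+40,::-1],(400,400)))
cv2.imwrite('pics/b1p.png',np.hstack(r))"
```

```text
time_s: 4.52
ee_pos: [0.4385, 0.0481, 0.1263]
eef_rot: [0.166, 3.136, -0.0]
contact_force: [1.2, 0.3, -0.5]
width: 0.0073
finger_force: 28.9
time_s: 4.77
ee_pos: [0.4416, 0.0201, 0.1261]
eef_rot: [0.17, 3.136, 0.0]
contact_force: [0.2, -0.6, -0.3]
width: 0.0071
finger_force: 28.9
at [0.4416 0.0201 0.1261] yaw 83.8 tilt [ 0.001 -0.   ] w 0.0071 t 4.8 F [ 0.2 -0.6 -0.3]
turn rz units -0.03 (joint6 -1.69) then shift units [-0.03   0.054  3.503] q [-0.22  0.33  1.76  0.    1.05 -1.69]
```

View pics/b1p.png

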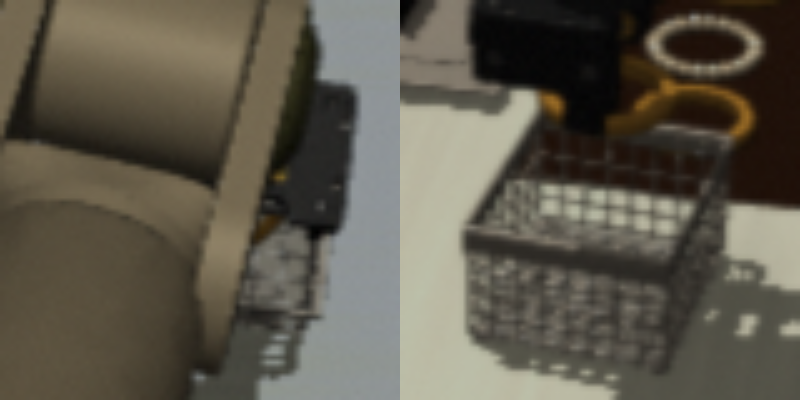

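The bangle hangs level in the fingers above the basket (side tile around (600,110)). Lower it in.

```bash
python3 -m pendant '-1 -0.03 0.05 0.6 0 0 0;-1 0 0 0.6 0 0 0;-1 0 0 0.6 0 0 0;-1 0 0 0.6 0 0 0;-1 0 0 0.6 0 0 0;-1 0 0 0.5 0 0 0;-1 0 0 0 0 0 0'; python3 -m pendant '-0.64 0 0 0 0 0 0;-0.64 0 0 0 0 0 0;-0.64 0 0 0 0 0 0;-0.64 0 0 0 0 0 0'; python3 -m pendant '-0.64 0 0 -0.7 0 0 0;-0.64 0 0 -1 0 0 0;-0.64 0 0 -1 0 0 0;-0.64 0 0 -1 0 0 0;-0.64 0 0 0 0 0 0'
python3 -c "
from vis import *
c=np.array([.4172,-.1962]);g=c+.033*np.array([.1045,.9945]);print(g)
plan(*g,.007,np.radians(84))"
```

```text
time_s: 5.45
ee_pos: [0.4413, 0.0237, 0.0189]
eef_rot: [-0.163, -3.133, -0.001]
contact_force: [-1.3, 0.4, -0.8]
width: 0.0077
finger_force: 28.9
time_s: 5.78
ee_pos: [0.443, 0.0225, 0.0215]
eef_rot: [0.165, 3.135, -0.0]
contact_force: [-1.1, -0.2, 0.0]
width: 0.0158
finger_force: 0.0
time_s: 6.2
ee_pos: [0.4447, 0.0221, 0.1368]
eef_rot: [0.165, 3.127, -0.003]
contact_force: [0.3, -0.5, 0.1]
width: 0.0161
finger_force: 0.0
[ 0.4206485 -0.1633815]
at [0.4447 0.0221 0.1368] yaw 84.0 tilt [ 0.01  -0.002] w 0.0161 t 6.2 F [ 0.3 -0.5  0.1]
turn rz units -0.01 (joint6 -1.68) then shift units [ 0.193 -6.227  4.332] q [-0.22  0.31  1.74  0.    1.08 -1.68]
```

```bash
cat >> vis.py <<'E'
def see():
    T,S=grab()
    for n,f in(("T",T),("S",S)):
        print(n,[(b[0][:2],b[2][4]) for b in blobs(f) if .35<b[0][0]<.46 and -.45<b[0][1]<.45 and b[2][4]>20])
    return T,S
E
python3 -c "
from vis import *
see()"
python3 -m pendant '-0.36 0.02 -0.89 0.2 0 0 0;-0.36 0.02 -0.89 0.2 0 0 0;-0.36 0.02 -0.89 0.2 0 0 0;-0.36 0.02 -0.89 0.2 0 0 0;-0.36 0.03 -0.89 0.2 0 0 0;-0.36 0.04 -0.89 0.2 0 0 0;-0.36 0.04 -0.89 0.2 0 0 0;-0.36 0 0 0 0 0 0;-0.36 0 0 0 0 0 0'
python3 -c "
from vis import *
see()
plan(.4206,-.1634,.007,np.radians(84))"
```

```text
T [([0.4173, -0.1964], 232), ([0.4302, -0.0385], 43), ([0.4112, -0.3894], 229), ([0.3974, 0.2757], 87), ([0.3995, 0.1812], 83)]
S [([0.413, -0.387], 97), ([0.4159, -0.2105], 80), ([0.4373, -0.0508], 32), ([0.4459, 0.0084], 41), ([0.3998, 0.176], 72), ([0.3979, 0.2712], 90)]
time_s: 7.05
ee_pos: [0.4164, -0.1632, 0.0884]
eef_rot: [-0.17, -3.135, -0.003]
contact_force: [-0.3, -0.4, -0.9]
width: 0.0282
finger_force: 0.0
T [([0.4518, -0.0219], 115), ([0.4113, -0.3894], 227), ([0.3974, 0.2757], 87)]
S [([0.3977, -0.3847], 58), ([0.4281, -0.2155], 55), ([0.438, -0.0509], 33), ([0.4459, 0.0084], 41), ([0.3998, 0.176], 72), ([0.3979, 0.2712], 90)]
at [ 0.4168 -0.162   0.0891] yaw 84.0 tilt [-0.001  0.001] w 0.028 t 7.2 F [ 0.2 -0.1  0.5]
turn rz units -0.01 (joint6 -2.10) then shift units [-0.133 -0.037  2.737] q [-0.64  0.39  1.8   0.    0.95 -2.1 ]
```

```bash
python3 -m pendant '-0.36 -0.13 -0.04 0.7 0 0 0;-0.36 0 0 0.7 0 0 0;-0.36 0 0 0.7 0 0 0;-0.36 0 0 0.62 0 0 0;-0.36 0 0 0 0 0 0;-1 0 0 0 0 0 0;-1 0 0 0 0 0 0;-1 0 0 0 0 0 0;-1 0 0 0 0 0 0;-1 0 0 0 0 0 0'; python3 -m pendant '-1 0 0 -0.6 0 0 0;-1 0 0 -1 0 0 0;-1 0 0 -1 0 0 0;-1 0 0 -1 0 0 0;-1 0 0 -0.5 0 0 0;-1 0 0 0 0 0 0'
python3 -m pendant '-1 -0.02 0.88 0 0 0 0;-1 -0.02 0.88 0 0 0 0;-1 -0.02 0.88 0 0 0 0;-1 -0.02 0.88 0 0 0 0;-1 -0.02 0.88 0 0 0 0;-1 -0.02 0.88 0 0 0 0;-1 -0.02 0.88 0 0 0 0;-1 0 0 0 0 0 0;-1 0 0 0 0 0 0'
python3 -c "
from vis import *
see()
plan(.4428,.0216,.025,np.radians(84))"
```

```text
time_s: 7.98
ee_pos: [0.422, -0.1655, 0.01]
eef_rot: [0.164, 3.134, -0.005]
contact_force: [-7.7, -4.3, 29.3]
width: 0.0008
finger_force: 22.4
time_s: 8.48
ee_pos: [0.4221, -0.1652, 0.1346]
eef_rot: [0.165, 3.131, -0.006]
contact_force: [0.4, -0.2, 0.7]
width: -0.0
finger_force: 0.0
time_s: 9.23
ee_pos: [0.4443, 0.0198, 0.1305]
eef_rot: [-0.162, -3.136, -0.0]
contact_force: [-1.2, -0.6, 1.2]
width: 0.0003
finger_force: 0.0
T [([0.416, -0.1963], 228), ([0.4312, -0.0395], 36), ([0.4113, -0.3893], 230), ([0.3974, 0.2756], 88), ([0.3995, 0.1812], 83)]
S [([0.413, -0.387], 97), ([0.4156, -0.2107], 77), ([0.4379, -0.0504], 35), ([0.4456, 0.0084], 39), ([0.4002, 0.1758], 70), ([0.3979, 0.2712], 90)]
at [0.4444 0.0184 0.1307] yaw 83.9 tilt [-0.001 -0.   ] w 0.0006 t 9.3 F [ 0.3 -0.4 -1.2]
turn rz units -0.01 (joint6 -1.69) then shift units [0.063 0.1   3.522] q [-0.23  0.32  1.75 -0.    1.07 -1.69]
```

The fingers slid off the top of the ring (too high); the bangle is still in place. Go back, lower.

```bash

python3 -m pendant '-0.36 0.02 -0.88 0.25 0 0 0;-0.36 0.02 -0.88 0.25 0 0 0;-0.36 0.02 -0.88 0.25 0 0 0;-0.36 0.02 -0.88 0.25 0 0 0;-0.36 0.02 -0.88 0.25 0 0 0;-0.36 0.02 -0.88 0.25 0 0 0;-0.36 0.02 -0.85 0.25 0 0 0;-0.36 0 0 0.5 0 0 0;-0.36 0 0 0.5 0 0 0;-0.36 0 0 0.5 0 0 0;-0.36 0 0 0 0 0 0;-0.36 0 0 0 0 0 0'
python3 -c "
from vis import *
plan(.4160+.0034,-.1963+.0328,.002,np.radians(84))"
```

```text
time_s: 10.33
ee_pos: [0.4205, -0.1642, 0.0333]
eef_rot: [-0.168, -3.136, -0.001]
contact_force: [0.1, 0.0, 0.4]
width: 0.0283
finger_force: 0.0
at [ 0.4205 -0.1642  0.0333] yaw 83.9 tilt [-0.001  0.001] w 0.0283 t 10.3 F [0.1 0.  0.4]
turn rz units -0.02 (joint6 -2.10) then shift units [0.037 0.018 1.043] q [-0.64  0.5   1.84 -0.    0.8  -2.1 ]
```

```bash

python3 -m pendant '-0.36 0.03 0.02 0.5 0 0 0;-0.36 0 0 0.5 0 0 0;-0.36 0 0 0.03 0 0 0;-0.36 0 0 0 0 0 0'
python3 -m pendant '-1 0 0 0 0 0 0;-1 0 0 0 0 0 0;-1 0 0 0 0 0 0'
python3 -m pendant '-1 0 0 0 0 0 0;-1 0 0 0 0 0 0'
```

```text
time_s: 10.67
ee_pos: [0.4202, -0.1631, 0.0031]
eef_rot: [-0.166, -3.137, -0.0]
contact_force: [-0.2, 0.2, -0.1]
width: 0.0285
finger_force: 0.0
time_s: 10.92
ee_pos: [0.4206, -0.1631, 0.0034]
eef_rot: [0.166, 3.136, -0.001]
contact_force: [-0.1, 0.9, -0.2]
width: 0.0106
finger_force: 0.3
time_s: 11.08
ee_pos: [0.4205, -0.163, 0.0033]
eef_rot: [0.165, 3.136, -0.001]
contact_force: [-1.1, 1.5, 6.0]
width: 0.0079
finger_force: 29.1
```

```bash

python3 -m pendant '-1 0 0 -0.5 0 0 0;-1 0 0 -1 0 0 0;-1 0 0 -1 0 0 0;-1 0 0 -1 0 0 0;-1 0 0 -0.7 0 0 0;-1 0 0 0 0 0 0'
python3 -m pendant '-1 -0.02 0.88 0 0 0 0;-1 -0.02 0.88 0 0 0 0;-1 -0.02 0.88 0 0 0 0;-1 -0.02 0.88 0 0 0 0;-1 -0.02 0.88 0 0 0 0;-1 -0.02 0.88 0 0 0 0;-1 -0.02 0.88 0 0 0 0;-1 0 0 0 0 0 0;-1 0 0 0 0 0 0'
python3 -c "
from vis import *
see()
plan(.4428,.0216,.025,np.radians(84))"
```

```text
time_s: 11.58
ee_pos: [0.4216, -0.1637, 0.1324]
eef_rot: [0.165, 3.131, -0.007]
contact_force: [0.5, -0.6, -0.3]
width: 0.0075
finger_force: 29.0
time_s: 12.33
ee_pos: [0.4435, 0.0214, 0.1279]
eef_rot: [-0.162, -3.136, -0.0]
contact_force: [0.2, -0.3, -2.0]
width: 0.0078
finger_force: 29.0
T [([0.4113, -0.3893], 228), ([0.4248, -0.0379], 22), ([0.3973, 0.2756], 88), ([0.3993, 0.1812], 82)]
S [([0.413, -0.387], 97), ([0.4402, -0.0513], 30), ([0.4522, 0.0082], 30), ([0.3999, 0.176], 70), ([0.3979, 0.2712], 90)]
at [0.4437 0.02   0.1282] yaw 84.0 tilt [-0.001 -0.   ] w 0.0077 t 12.4 F [-0.9  0.3 -0.7]
turn rz units -0.01 (joint6 -1.69) then shift units [0.032 0.049 3.439] q [-0.22  0.33  1.75 -0.    1.06 -1.69]
```

```bash
python3 -m pendant '-1 0.03 0.05 0.6 0 0 0;-1 0 0 0.6 0 0 0;-1 0 0 0.6 0 0 0;-1 0 0 0.6 0 0 0;-1 0 0 0.6 0 0 0;-1 0 0 0.43 0 0 0;-1 0 0 0 0 0 0;-1 0 0 0 0 0 0'; python3 -m pendant '-0.64 0 0 0 0 0 0;-0.64 0 0 0 0 0 0;-0.64 0 0 0 0 0 0;-0.64 0 0 0 0 0 0'; python3 -m pendant '-0.64 0 0 -0.7 0 0 0;-0.64 0 0 -1 0 0 0;-0.64 0 0 -1 0 0 0;-0.64 0 0 -1 0 0 0;-0.64 0 0 0 0 0 0'
python3 -c "
from vis import *
see()
plan(.4079,-.4221,.1,np.radians(84))"
```

```text
time_s: 13.1
ee_pos: [0.443, 0.0213, 0.0255]
eef_rot: [-0.168, -3.136, -0.0]
contact_force: [0.0, -0.2, -0.6]
width: 0.0081
finger_force: 29.0
time_s: 13.43
ee_pos: [0.4434, 0.0219, 0.0263]
eef_rot: [0.166, 3.136, -0.0]
contact_force: [-1.0, 0.6, 0.5]
width: 0.0154
finger_force: 0.0
time_s: 13.85
ee_pos: [0.4452, 0.0218, 0.1417]
eef_rot: [0.165, 3.128, -0.003]
contact_force: [-0.2, -1.1, 0.9]
width: 0.0159
finger_force: 0.0
T [([0.4308, -0.0399], 46), ([0.4113, -0.3894], 227), ([0.3974, 0.2757], 87), ([0.3993, 0.1812], 82)]
S [([0.4129, -0.3874], 98), ([0.4401, -0.0586], 60), ([0.4492, -0.0109], 36), ([0.4, 0.1759], 69), ([0.3979, 0.2712], 90)]
at [0.4434 0.022  0.1375] yaw 84.0 tilt [ 0.002 -0.001] w 0.0158 t 13.9 F [-0.1 -0.6  1. ]
turn rz units -0.01 (joint6 -1.68) then shift units [ -0.369 -14.847   1.257] q [-0.22  0.31  1.74 -0.    1.09 -1.68]
```

```bash
python3 -m pendant '-0.36 -0.02 -0.93 0.12 0 0 0;-0.36 -0.02 -0.93 0.12 0 0 0;-0.36 -0.02 -0.93 0.12 0 0 0;-0.36 -0.02 -0.93 0.12 0 0 0;-0.36 -0.02 -0.93 0.12 0 0 0;-0.36 -0.02 -0.93 0.12 0 0 0;-0.36 -0.02 -0.93 0.12 0 0 0;-0.36 -0.02 -0.93 0.12 0 0 0;-0.36 -0.02 -0.93 0.12 0 0 0;-0.36 -0.03 -0.93 0.12 0 0 0;-0.36 -0.03 -0.93 0.1 0 0 0;-0.36 -0.03 -0.93 0 0 0 0';python3 -m pendant '-0.36 -0.02 -0.93 0 0 0 0;-0.36 -0.02 -0.93 0 0 0 0;-0.36 -0.02 -0.93 0 0 0 0;-0.36 -0.02 -0.93 0 0 0 0;-0.36 0 0 0 0 0 0;-0.36 0 0 0 0 0 0'
python3 -c "
from vis import *
see()
plan(.4079,-.4221,.002,np.radians(84))"
```

```text
time_s: 14.95
ee_pos: [0.4149, -0.3124, 0.0957]
eef_rot: [-0.166, -3.135, -0.004]
contact_force: [1.3, -0.3, -0.1]
width: 0.0281
finger_force: 0.0
time_s: 15.45
ee_pos: [0.4058, -0.4232, 0.0959]
eef_rot: [-0.168, -3.135, -0.004]
contact_force: [-0.2, 0.5, -1.1]
width: 0.0283
finger_force: 0.0
T [([0.444, -0.0134], 202), ([0.3974, 0.2757], 87), ([0.3995, 0.1812], 83)]
S [([0.4199, -0.3885], 74), ([0.4422, -0.0598], 55), ([0.4494, -0.0111], 35), ([0.4, 0.1759], 71), ([0.3979, 0.2712], 90)]
at [ 0.4063 -0.4217  0.0966] yaw 84.0 tilt [-0.001  0.002] w 0.0282 t 15.6 F [-0.2  0.1 -0.2]
turn rz units -0.00 (joint6 -2.47) then shift units [-0.058 -0.016  3.154] q [-1.01  0.58  1.4   0.    1.17 -2.47]
```

```bash
python3 -m pendant '-0.36 -0.05 0 0.7 0 0 0;-0.36 0 0 0.7 0 0 0;-0.36 0 0 0.7 0 0 0;-0.36 0 0 0.7 0 0 0;-0.36 0 0 0.3 0 0 0;-0.36 0 0 0 0 0 0;-0.36 0 0 0 0 0 0';python3 -m pendant '-1 0 0 0 0 0 0;-1 0 0 0 0 0 0;-1 0 0 0 0 0 0;-1 0 0 0 0 0 0;-1 0 0 0 0 0 0'
python3 -m pendant '-1 0 0 -0.5 0 0 0;-1 0 0 -1 0 0 0;-1 0 0 -1 0 0 0;-1 0 0 -1 0 0 0;-1 0 0 -0.7 0 0 0;-1 0 0 0 0 0 0'
python3 -c "
from vis import *
plan(.4366,-.038,.036,np.radians(84))"
```

```text
time_s: 16.13
ee_pos: [0.4083, -0.4226, 0.0051]
eef_rot: [-0.165, -3.137, -0.0]
contact_force: [-0.4, -0.3, -0.4]
width: 0.0283
finger_force: 0.0
time_s: 16.55
ee_pos: [0.4083, -0.4235, 0.0056]
eef_rot: [0.166, 3.136, -0.002]
contact_force: [0.3, 0.7, 6.4]
width: 0.0076
finger_force: 28.5
time_s: 17.05
ee_pos: [0.409, -0.4246, 0.1353]
eef_rot: [0.165, 3.133, -0.01]
contact_force: [-0.0, -0.4, -1.1]
width: 0.0076
finger_force: 28.5
at [ 0.409  -0.4246  0.1353] yaw 84.0 tilt [ 0.004 -0.007] w 0.0076 t 17.1 F [-0.  -0.4 -1.1]
turn rz units -0.01 (joint6 -2.47) then shift units [ 0.448 12.933  3.225] q [-1.    0.54  1.35 -0.    1.25 -2.47]
```

```bash
python3 -m pendant '-1 0.035 0.925 0 0 0 0;-1 0.035 0.925 0 0 0 0;-1 0.035 0.925 0 0 0 0;-1 0.035 0.925 0 0 0 0;-1 0.035 0.925 0 0 0 0;-1 0.035 0.925 0 0 0 0;-1 0.035 0.925 0 0 0 0;-1 0.035 0.925 0 0 0 0;-1 0.035 0.925 0 0 0 0;-1 0.035 0.925 0 0 0 0;-1 0.035 0.925 0 0 0 0;-1 0.035 0.925 0 0 0 0';python3 -m pendant '-1 0.02 0.925 0 0 0 0;-1 0.01 0.9 0 0 0 0;-1 0 0 0 0 0 0;-1 0 0 0 0 0 0'
python3 -c "
from vis import *
plan(.4366,-.038,.036,np.radians(84))"
```

```text
time_s: 18.05
ee_pos: [0.43, -0.0892, 0.1299]
eef_rot: [-0.166, -3.136, -0.001]
contact_force: [-0.1, -0.2, -1.9]
width: 0.0075
finger_force: 28.5
time_s: 18.38
ee_pos: [0.4351, -0.0352, 0.1301]
eef_rot: [-0.162, -3.136, -0.0]
contact_force: [0.1, -0.4, -0.2]
width: 0.0079
finger_force: 28.5
at [ 0.4351 -0.0352  0.1301] yaw 84.1 tilt [-0.001  0.   ] w 0.0079 t 18.4 F [ 0.1 -0.4 -0.2]
turn rz units 0.02 (joint6 -1.82) then shift units [-0.064 -0.09   3.137] q [-0.35  0.31  1.77 -0.    1.06 -1.82]
```

```bash
python3 -m pendant '-1 -0.06 -0.09 0.6 0 0 0;-1 0 0 0.6 0 0 0;-1 0 0 0.6 0 0 0;-1 0 0 0.6 0 0 0;-1 0 0 0.6 0 0 0;-1 0 0 0.13 0 0 0;-1 0 0 0 0 0 0;-1 0 0 0 0 0 0'; python3 -m pendant '-0.64 0 0 0 0 0 0;-0.64 0 0 0 0 0 0;-0.64 0 0 0 0 0 0;-0.64 0 0 0 0 0 0'; python3 -m pendant '-0.64 0 0 -0.7 0 0 0;-0.64 0 0 -1 0 0 0;-0.64 0 0 -1 0 0 0;0.5 0 0 -1 0 0 0;0.5 0 0 0 0 0 0'
python3 -c "
from vis import *
T,S=see()
for p in((213,255.6),(247.8,255.1)): print(locket(T,p))
plan(.3996,.1808,.09,np.radians(8.5))"
```

```text
time_s: 19.05
ee_pos: [0.4372, -0.0396, 0.0371]
eef_rot: [0.167, 3.137, -0.0]
contact_force: [-0.5, 1.1, -0.8]
width: 0.0075
finger_force: 28.5
time_s: 19.38
ee_pos: [0.4372, -0.0391, 0.0374]
eef_rot: [0.166, 3.136, -0.001]
contact_force: [-0.3, -0.1, -0.7]
width: 0.016
finger_force: 0.0
time_s: 19.8
ee_pos: [0.439, -0.0396, 0.1527]
eef_rot: [0.165, 3.128, -0.004]
contact_force: [0.0, -0.6, -0.1]
width: 0.0272
finger_force: 0.0
T [([0.3974, 0.2757], 87), ([0.3993, 0.181], 81)]
S [([0.4479, -0.0719], 61), ([0.4002, 0.1758], 70), ([0.3979, 0.2712], 90)]
(array([0.3976, 0.275 ]), np.float64(118.6), array([0.048, 0.066]))
(array([0.3996, 0.1807]), np.float64(98.8), array([0.047, 0.066]))
at [ 0.4372 -0.039   0.1486] yaw 84.0 tilt [ 0.002 -0.001] w 0.035 t 19.9 F [ 0.1  0.2 -0.9]
turn rz units 12.58 (joint6 -1.83) then shift units [ 7.436 -0.155  1.934] q [-0.36  0.29  1.74 -0.    1.11 -1.83]
```

```bash
python3 -m pendant '0.5 0 0 0 0 0 1;0.5 0 0 0 0 0 1;0.5 0 0 0 0 0 1;0.5 0 0 0 0 0 1;0.5 0 0 0 0 0 1;0.5 0 0 0 0 0 1;0.5 0 0 0 0 0 1;0.5 0 0 0 0 0 1;0.5 0 0 0 0 0 1;0.5 0 0 0 0 0 1;0.5 0 0 0 0 0 1;0.5 0 0 0 0 0 1';python3 -m pendant '0.5 0 0 0 0 0 0.55;0.5 0.93 -0.02 0.24 0 0 0;0.5 0.93 -0.02 0.24 0 0 0;0.5 0.93 -0.02 0.24 0 0 0;0.5 0.93 -0.02 0.24 0 0 0;0.5 0.93 -0.02 0.24 0 0 0;0.5 0.93 -0.02 0.24 0 0 0;0.5 0.93 -0.02 0.24 0 0 0;0.5 0.93 -0.02 0.24 0 0 0;0.5 0 0 0 0 0 0;0.5 0 0 0 0 0 0'
python3 -c "
from vis import *
see()
plan(.3996,.1807,.003,np.radians(8.7))"
```

```text
time_s: 20.9
ee_pos: [0.4363, -0.0388, 0.1464]
eef_rot: [-1.983, -2.433, 0.001]
contact_force: [0.1, -0.8, -0.5]
width: 0.0659
finger_force: 0.0
time_s: 21.82
ee_pos: [0.3975, 0.1816, 0.0889]
eef_rot: [-2.043, -2.384, 0.004]
contact_force: [0.6, -0.2, -0.1]
width: 0.0661
finger_force: 0.0
T [([0.446, -0.0108], 240)]
S [([0.3988, 0.1706], 39), ([0.3979, 0.2712], 90)]
at [0.3985 0.1804 0.0897] yaw 8.6 tilt [-0.001 -0.   ] w 0.0662 t 21.9 F [ 0.2 -0.6 -0.5]
turn rz units -0.01 (joint6 0.00) then shift units [0.003 0.042 2.89 ] q [ 0.15  0.38  1.82 -0.    0.94  0.  ]
```

```bash
python3 -m pendant '0.5 0 0.04 0.7 0 0 0;0.5 0 0 0.7 0 0 0;0.5 0 0 0.7 0 0 0;0.5 0 0 0.7 0 0 0;0.5 0 0 0.06 0 0 0;0.5 0 0 0 0 0 0;-1 0 0 0 0 0 0;-1 0 0 0 0 0 0;-1 0 0 0 0 0 0;-1 0 0 0 0 0 0;-1 0 0 0 0 0 0'
python3 -m pendant '-1 0 0 0 0 0 0;-1 0 0 -0.5 0 0 0;-1 0 0 -1 0 0 0;-1 0 0 -1 0 0 0;-1 0 0 -1 0 0 0;-1 0 0 -0.7 0 0 0;-1 0 0 0 0 0 0'
python3 -c "
from vis import *
plan(.4397,-.0082,.045,np.radians(-6))"
```

```text
time_s: 22.83
ee_pos: [0.4003, 0.1811, 0.0053]
eef_rot: [2.046, 2.382, 0.002]
contact_force: [-0.6, -1.6, 8.0]
width: 0.0458
finger_force: 30.0
time_s: 23.42
ee_pos: [0.4014, 0.1815, 0.1343]
eef_rot: [2.044, 2.379, 0.01]
contact_force: [0.2, -0.5, 0.5]
width: 0.0457
finger_force: 30.0
at [0.4014 0.1815 0.1343] yaw 8.7 tilt [0.008 0.001] w 0.0457 t 23.4 F [ 0.2 -0.5  0.5]
turn rz units 2.45 (joint6 0.00) then shift units [-6.156  1.908  2.993] q [0.15 0.31 1.76 0.   1.07 0.  ]
```

```bash
python3 -m pendant '-1 0 0 0 0 0 0.82;-1 0 0 0 0 0 0.82;-1 0 0 0 0 0 0.81;-1 -0.88 0.27 0 0 0 0;-1 -0.88 0.27 0 0 0 0;-1 -0.88 0.27 0 0 0 0;-1 -0.88 0.27 0 0 0 0;-1 -0.88 0.27 0 0 0 0;-1 -0.88 0.27 0 0 0 0;-1 -0.88 0.27 0 0 0 0;-1 0 0 0 0 0 0;-1 0 0 0 0 0 0'
python3 -c "
from vis import *
T,S=see()
print(locket(T,(213,255.6)))
plan(.4397,-.0082,.045,np.radians(-6))"
```

```text
time_s: 24.42
ee_pos: [0.4365, -0.0094, 0.1297]
eef_rot: [-2.337, -2.097, 0.001]
contact_force: [-0.3, 0.4, -0.4]
width: 0.0454
finger_force: 30.0
T [([0.3974, 0.2757], 87)]
S [([0.4533, -0.0763], 49), ([0.3979, 0.2712], 90)]
(array([0.3976, 0.275 ]), np.float64(118.2), array([0.048, 0.066]))
at [ 0.4362 -0.008   0.1299] yaw -6.0 tilt [-0.001  0.001] w 0.0453 t 24.5 F [-0.2  0.4 -1.3]
turn rz units -0.01 (joint6 -0.19) then shift units [0.004 0.121 2.831] q [-0.29  0.31  1.77  0.    1.06 -0.19]
```

```bash
python3 -m pendant '-1 0 0.12 0.6 0 0 0;-1 0 0 0.6 0 0 0;-1 0 0 0.6 0 0 0;-1 0 0 0.6 0 0 0;-1 0 0 0.43 0 0 0;-1 0 0 0 0 0 0;-1 0 0 0 0 0 0;0.22 0 0 0 0 0 0;0.22 0 0 0 0 0 0;0.22 0 0 0 0 0 0'; python3 -m pendant '0.22 0 0 -0.7 0 0 0;0.22 0 0 -1 0 0 0;0.5 0 0 -1 0 0 0;0.5 0 0 -0.5 0 0 0;0.5 0 0 0 0 0 0'
python3 -c "
from vis import *
T,S=see()
print(locket(T,(213,255.6)))
plan(.3976,.275,.09,np.radians(28.2))"
```

```text
time_s: 25.35
ee_pos: [0.4405, -0.0088, 0.046]
eef_rot: [2.334, 2.101, 0.001]
contact_force: [0.1, -1.0, -0.7]
width: 0.054
finger_force: 0.0
time_s: 25.77
ee_pos: [0.4416, -0.0093, 0.1448]
eef_rot: [2.331, 2.097, 0.006]
contact_force: [-0.1, -0.3, 0.9]
width: 0.0659
finger_force: 0.0
T [([0.3974, 0.2757], 87)]
S [([0.3979, 0.2712], 90)]
(array([0.3976, 0.275 ]), np.float64(118.6), array([0.048, 0.066]))
at [ 0.4402 -0.0089  0.1417] yaw -6.0 tilt [ 0.001 -0.   ] w 0.066 t 25.9 F [ 0.3 -0.6 -0.4]
turn rz units -5.71 (joint6 -0.18) then shift units [9.013 3.218 1.724] q [-0.29  0.3   1.74  0.    1.1  -0.18]
```

```bash
python3 -m pendant '0.5 0 0 0 0 0 -0.95;0.5 0 0 0 0 0 -0.95;0.5 0 0 0 0 0 -0.95;0.5 0 0 0 0 0 -0.95;0.5 0 0 0 0 0 -0.95;0.5 0 0 0 0 0 -0.95'; python3 -m pendant '0.5 0.9 0.32 0.17 0 0 0;0.5 0.9 0.32 0.17 0 0 0;0.5 0.9 0.32 0.17 0 0 0;0.5 0.9 0.32 0.17 0 0 0;0.5 0.9 0.32 0.17 0 0 0;0.5 0.9 0.32 0.17 0 0 0;0.5 0.9 0.32 0.17 0 0 0;0.5 0.9 0.32 0.17 0 0 0;0.5 0.9 0.32 0.17 0 0 0;0.5 0.9 0.32 0.17 0 0 0;0.5 0 0 0 0 0 0;0.5 0 0 0 0 0 0'
python3 -c "
from vis import *
T,S=see()
plan(.3976,.275,.003,np.radians(28.2))"
```

```text
time_s: 26.37
ee_pos: [0.4397, -0.0088, 0.1402]
eef_rot: [-1.606, -2.697, 0.001]
contact_force: [-0.9, 0.8, 0.9]
width: 0.0664
finger_force: 0.0
time_s: 27.37
ee_pos: [0.3965, 0.2749, 0.089]
eef_rot: [-1.61, -2.695, 0.004]
contact_force: [0.8, -0.0, -0.0]
width: 0.0662
finger_force: 0.0
T [([0.4444, -0.0163], 165), ([0.4484, -0.009], 82)]
S [([0.3979, 0.2712], 90)]
at [0.3973 0.2737 0.0898] yaw 28.1 tilt [-0.002 -0.001] w 0.0662 t 27.5 F [ 0.1 -0.6  0.8]
turn rz units -0.01 (joint6 -0.13) then shift units [0.034 0.035 2.894] q [ 0.36  0.44  1.7  -0.    1.   -0.13]
```

```bash
python3 -m pendant '0.5 0.03 0.03 0.7 0 0 0;0.5 0 0 0.7 0 0 0;0.5 0 0 0.7 0 0 0;0.5 0 0 0.7 0 0 0;0.5 0 0 0.06 0 0 0;0.5 0 0 0 0 0 0;-1 0 0 0 0 0 0;-1 0 0 0 0 0 0;-1 0 0 0 0 0 0;-1 0 0 0 0 0 0;-1 0 0 0 0 0 0'
python3 -m pendant '-1 0 0 0 0 0 0;-1 0 0 -0.5 0 0 0;-1 0 0 -1 0 0 0;-1 0 0 -1 0 0 0;-1 0 0 -1 0 0 0;-1 0 0 -0.8 0 0 0;-1 0 0 0 0 0 0;-1 0 0 0 0 0 1;-1 0 0 0 0 0 1;-1 0 0 0 0 0 1;-1 0 0 0 0 0 1;-1 0 0 0 0 0 1'
python3 -c "
from vis import *
T,S=see();cv2.imwrite('pics/t5.png',cv2.resize(T['img'][200:280,280:360,::-1],(600,600),interpolation=cv2.INTER_CUBIC))
plan(.4397,-.0082,.056,np.radians(-6))"
```

```text
time_s: 28.38
ee_pos: [0.3984, 0.2756, 0.0057]
eef_rot: [1.614, 2.694, 0.002]
contact_force: [-0.8, -1.5, 7.1]
width: 0.0453
finger_force: 30.0
time_s: 29.38
ee_pos: [0.3975, 0.2754, 0.133]
eef_rot: [-2.262, -2.179, 0.002]
contact_force: [0.5, -0.3, -0.9]
width: 0.0457
finger_force: 30.0
T [([0.4445, -0.0165], 166), ([0.4482, -0.0091], 83)]
S [([0.4292, 0.1099], 34)]
at [0.3976 0.2755 0.1331] yaw -1.9 tilt [-0.001 -0.   ] w 0.0455 t 29.5 F [-0.1 -0.8 -0.8]
turn rz units 0.68 (joint6 0.39) then shift units [-9.256  2.386  2.572] q [0.36 0.38 1.64 0.   1.12 0.39]
```

View pics/t5.png

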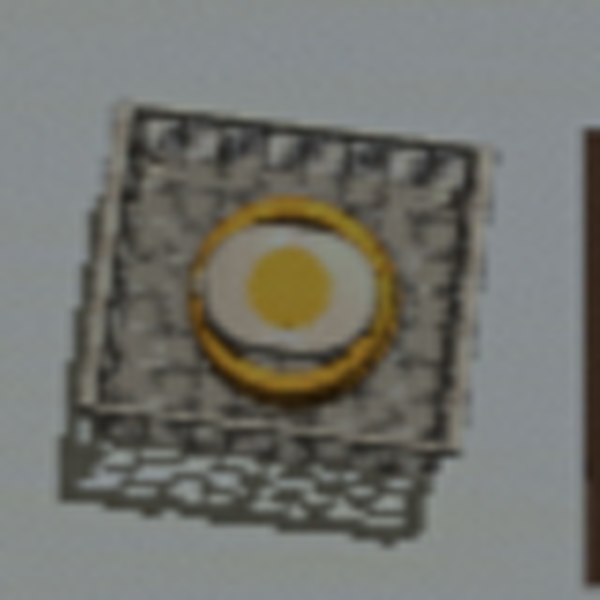

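The basket shows three stacked bangles with one locket on top (ring centre ~(292,298)), all well clear of the rim; the second locket goes on top.

```bash
python3 -m pendant '-1 0 0 0 0 0 0.68;-1 -0.925 0.238 0 0 0 0;-1 -0.925 0.238 0 0 0 0;-1 -0.925 0.238 0 0 0 0;-1 -0.925 0.238 0 0 0 0;-1 -0.925 0.238 0 0 0 0;-1 -0.925 0.238 0 0 0 0;-1 -0.925 0.238 0 0 0 0;-1 -0.925 0.238 0 0 0 0;-1 -0.925 0.238 0 0 0 0;-1 -0.925 0.238 0 0 0 0;-1 0 0 0 0 0 0'
python3 -m pendant '-1 0 0 0 0 0 0'
python3 -c "
from vis import *
plan(.4397,-.0082,.057,np.radians(-6))"
```

```text
time_s: 30.48
ee_pos: [0.4412, -0.0115, 0.1335]
eef_rot: [2.332, 2.103, -0.0]
contact_force: [1.1, 0.3, -1.6]
width: 0.0456
finger_force: 30.0
time_s: 30.57
ee_pos: [0.4402, -0.0087, 0.1334]
eef_rot: [-2.333, -2.103, 0.0]
contact_force: [0.2, 0.6, -0.4]
width: 0.0455
finger_force: 30.0
at [ 0.4402 -0.0087  0.1334] yaw -5.9 tilt [-0.001  0.   ] w 0.0455 t 30.6 F [ 0.2  0.6 -0.4]
turn rz units 0.01 (joint6 -0.19) then shift units [ 0.014 -0.017  2.545] q [-0.29  0.31  1.75  0.    1.07 -0.19]
```

```bash
python3 -m pendant '-1 0 0 0.6 0 0 0;-1 0 0 0.6 0 0 0;-1 0 0 0.6 0 0 0;-1 0 0 0.6 0 0 0;-1 0 0 0.13 0 0 0;-1 0 0 0 0 0 0;-1 0 0 0 0 0 0;0.22 0 0 0 0 0 0;0.22 0 0 0 0 0 0;0.22 0 0 0 0 0 0'; python3 -m pendant '0.22 0 0 -0.7 0 0 0;0.22 0 0 -1 0 0 0;-0.1 0 0 -1 0 0 0;-0.1 0 0 -1 0 0 0;-0.1 0.5 0 -0.5 0 0 0;-0.1 0.9 0 0 0 0 0;-0.1 0.9 0 0 0 0 0;-0.1 0.9 0 0 0 0 0;-0.1 0.9 0 0 0 0 0;-0.1 0 0 0 0 0 0'
python3 - <<'E'
from vis import *
T,S=see()
c,r=proj(T,[[.686,-.042,.06]])[0].astype(int);a=cv2.resize(T['img'][r-30:r+30,c-40:c+40,::-1],(400,300),interpolation=cv2.INTER_CUBIC)
b=cv2.resize(T['img'][208:268,280:360,::-1],(400,300),interpolation=cv2.INTER_CUBIC)
print("lid tile origin",c-40,r-30)
c,r=proj(S,[[.686,-.042,.06]])[0].astype(int);d=cv2.resize(S['img'][r-30:r+30,c-40:c+40,::-1],(400,300),interpolation=cv2.INTER_CUBIC)
e=cv2.resize(S['img'][238:298,286:366,::-1],(400,300),interpolation=cv2.INTER_CUBIC)
print("side lid origin",c-40,r-30)
cv2.imwrite('pics/lid.png',np.vstack([np.hstack([a,b]),np.hstack([d,e])]))
print(lid((T,),(331,149),.037),cover((T,),(421,178),.01))
plan(.6857,-.042,.0445,np.radians(-7))
E
```

```text
time_s: 31.4
ee_pos: [0.4407, -0.0078, 0.0585]
eef_rot: [2.332, 2.103, 0.001]
contact_force: [-0.4, -0.4, 0.1]
width: 0.0538
finger_force: 0.0
time_s: 32.23
ee_pos: [0.4529, 0.1177, 0.1843]
eef_rot: [-2.33, -2.107, -0.002]
contact_force: [-0.1, 0.7, -1.1]
width: 0.0394
finger_force: 0.0
T [([0.4432, -0.0248], 128), ([0.4513, -0.0077], 84)]
S [([0.4561, -0.0918], 50)]
lid tile origin 290 118
side lid origin 197 218
(array([ 0.68586887, -0.04179978, -0.12904358]), np.float64(28.170404775191326)) (array([ 0.61281941, -0.29070251,  0.00273868]), np.float64(32.593349210778065))
at [0.4529 0.115  0.1841] yaw -5.8 tilt [ 0. -0.] w 0.0399 t 32.3 F [ 0.1  0.7 -0.4]
turn rz units 0.20 (joint6 0.10) then shift units [-4.249  8.338  4.658] q [-0.01  0.29  1.61 -0.    1.24  0.1 ]
```

View pics/lid.png

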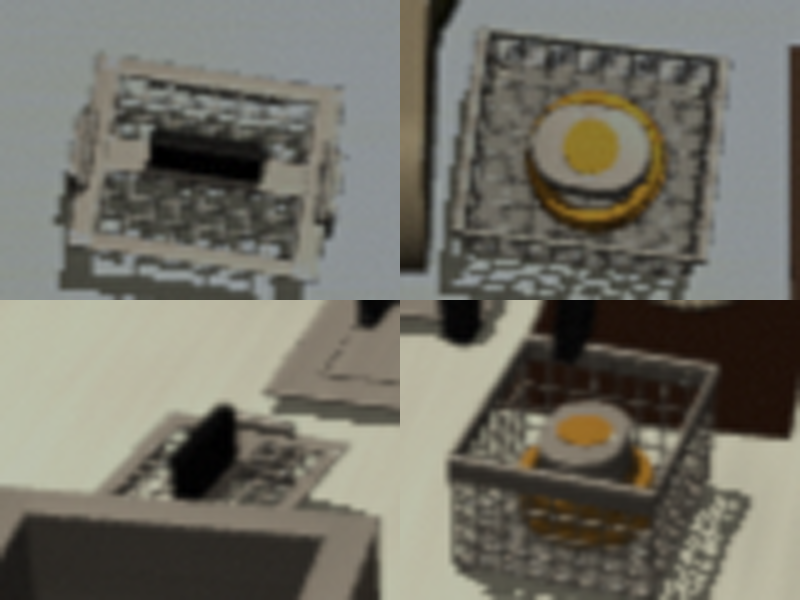

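```bash
python3 - <<'E'
from vis import *
T,S=grab()
q=(np.array([(100,55),(342,88),(315,278),(75,242)],float)+.5)/5-.5+[290,118]
L=[(.056,.069,.040),(.056,-.069,.040),(-.056,-.069,.040),(-.056,.069,.040)]
print(fitpts([(T,L,q)],[.68,-.04,-.1]))
# PCA of dark handle in top
g=T["img"].max(2)[135:165,305:355];v,u=np.nonzero(g<35);X=back(T,np.c_[u+305,v+135],.07)[:,:2];m=X.mean(0);w,E=np.linalg.eigh((X-m).T@(X-m));print(m,len(X),np.degrees(np.arctan2(-E[0,1],E[1,1])),E[:,1])
g=T["img"].max(2)[160:196,395:447];v,u=np.nonzero(g<35);X=back(T,np.c_[u+395,v+160],.04)[:,:2];m=X.mean(0);w,E=np.linalg.eigh((X-m).T@(X-m));print(m,len(X),E[:,1])
E
```

```text
(array([ 0.68732146, -0.04348397, -0.13373858]), np.float64(1.123151321909063), np.float64(0.6125694566230003))
[ 0.68186192 -0.04126374] 178 -7.693253657334897 [0.1338695  0.99099897]
[ 0.61206262 -0.28999411] 207 [0.00974714 0.9999525 ]
```

```bash
python3 -m pendant '-0.1 0 0 0 0 0 0.32;-0.1 -0.47 0.93 0.1 0 0 0;-0.1 -0.47 0.93 0.1 0 0 0;-0.1 -0.47 0.93 0.2 0 0 0;-0.1 -0.47 0.93 0.3 0 0 0;-0.1 -0.47 0.93 0.3 0 0 0;-0.1 -0.47 0.93 0.3 0 0 0;-0.1 -0.47 0.93 0.3 0 0 0;-0.1 -0.47 0.93 0.3 0 0 0;-0.1 -0.47 0.9 0.3 0 0 0;-0.1 0 0 0 0 0 0;-0.1 0 0 0 0 0 0'
python3 -c "
from vis import *
plan(.6859,-.0418,.0445,np.radians(-7.7))"
```

```text
time_s: 33.43
ee_pos: [0.6835, -0.0476, 0.1165]
eef_rot: [-2.37, -2.06, 0.002]
contact_force: [-0.1, -0.4, -0.6]
width: 0.0396
finger_force: 0.0
at [ 0.6835 -0.0476  0.1165] yaw -8.0 tilt [-0.002  0.   ] w 0.0396 t 33.4 F [-0.1 -0.4 -0.6]
turn rz units -0.05 (joint6 -0.10) then shift units [0.203 0.057 2.399] q [-0.24  0.71  1.05 -0.    1.38 -0.1 ]
```

```bash
python3 -m pendant '-0.1 0.2 0.06 0.6 0 0 -0.05;-0.1 0 0 0.6 0 0 0;-0.1 0 0 0.6 0 0 0;-0.1 0 0 0.5 0 0 0;-0.1 0 0 0 0 0 0;-1 0 0 0 0 0 0;-1 0 0 0 0 0 0;-1 0 0 0 0 0 0;-1 0 0 0 0 0 0;-1 0 0 0 0 0 0'
python3 -c "
from vis import *
plan(.6859,-.0418,.047,np.radians(-7.7))"
```

```text
time_s: 34.27
ee_pos: [0.6865, -0.0397, 0.0499]
eef_rot: [2.362, 2.07, 0.001]
contact_force: [-0.6, 0.9, 4.4]
width: 0.0115
finger_force: 30.0
at [ 0.6865 -0.0397  0.0499] yaw -7.5 tilt [ 0.002 -0.   ] w 0.0115 t 34.3 F [-0.6  0.9  4.4]
turn rz units 0.03 (joint6 -0.10) then shift units [-0.071 -0.01   0.097] q [-0.23  0.78  1.12 -0.    1.24 -0.1 ]
```

```bash
python3 -m pendant '-1 0 0 -0.5 0 0 0;-1 0 0 -0.8 0 0 0;-1 0 0 -0.8 0 0 0;-1 0 0 -0.8 0 0 0;-1 0 0 -0.8 0 0 0;-1 0 0 -0.6 0 0 0;-1 0 0 0 0 0 0;-1 0 0 0 0 0 0'
python3 -c "
from vis import *
plan(.4394,-.0057,.165,np.radians(-6))"
```

```text
time_s: 34.93
ee_pos: [0.6862, -0.0396, 0.178]
eef_rot: [2.362, 2.07, 0.001]
contact_force: [-0.5, -0.5, -1.5]
width: 0.0116
finger_force: 30.0
at [ 0.6862 -0.0396  0.178 ] yaw -7.5 tilt [ 0.001 -0.   ] w 0.0116 t 34.9 F [-0.5 -0.5 -1.5]
turn rz units -0.26 (joint6 -0.10) then shift units [ 0.265 -8.299  0.425] q [-0.23  0.67  0.96  0.    1.51 -0.1 ]
```

```bash
python3 -m pendant '-1 0 0 0 0 0 -0.26;-1 0.03 -0.83 0 0 0 0;-1 0.03 -0.83 0 0 0 0;-1 0.03 -0.83 0 0 0 0;-1 0.03 -0.83 0 0 0 0;-1 0.03 -0.83 0 0 0 0;-1 0.03 -0.83 0 0 0 0;-1 0.03 -0.83 0 0 0 0;-1 0.03 -0.83 0 0 0 0;-1 0.03 -0.83 0 0 0 0;-1 0.03 -0.83 0 0 0 0;-1 0 0 0 0 0 0'
python3 -m pendant '-1 0 0 0.5 0 0 0;-1 0 0 0.4 0 0 0;-1 0 0 0 0 0 0;-1 0 0 0 0 0 0'
python3 - <<'E'
from vis import *
plan(.4394,-.0057,.125,np.radians(-6))
T,S=grab();r=[]
for f in(T,S):
  c,v=proj(f,[[.4397,-.0082,.1]])[0].astype(int);r.append(cv2.resize(f['img'][v-37:v+38,c-37:c+38,::-1],(400,400),interpolation=cv2.INTER_CUBIC))
cv2.imwrite('pics/lidover.png',np.hstack(r))
E
```

```text
time_s: 35.93
ee_pos: [0.4348, -0.0035, 0.1763]
eef_rot: [-2.33, -2.099, 0.005]
contact_force: [1.7, -0.2, -1.1]
width: 0.0116
finger_force: 30.0
time_s: 36.27
ee_pos: [0.4392, -0.0047, 0.1499]
eef_rot: [-2.333, -2.101, 0.002]
contact_force: [1.2, -0.1, -1.2]
width: 0.0118
finger_force: 30.0
at [ 0.4392 -0.0047  0.1499] yaw -6.0 tilt [-0.003  0.001] w 0.0118 t 36.3 F [ 1.2 -0.1 -1.2]
turn rz units 0.00 (joint6 -0.18) then shift units [-0.034  0.012  0.831] q [-0.28  0.29  1.73  0.    1.12 -0.18]
```

View pics/lidover.png

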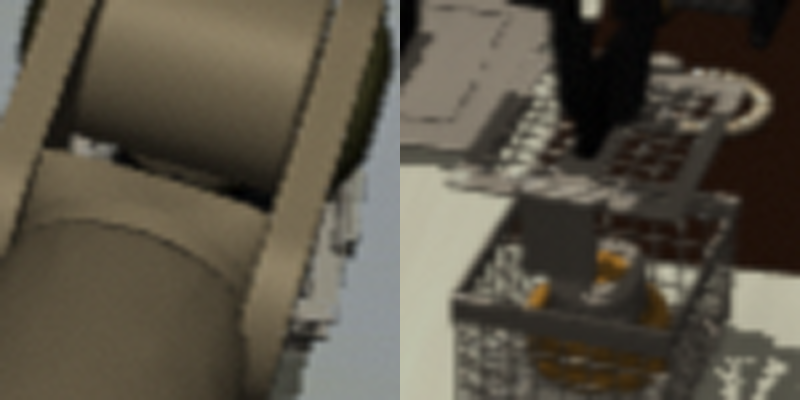

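```bash
python3 - <<'E'
from vis import *
T,S=grab()
o=proj(S,[[.4397,-.0082,.1]])[0].astype(int)-37
px=lambda a:(np.array(a,float)+.5)/(400/75)-.5+o
z=.1499-.0129
yaw=np.radians(-6)
def rel(p,L):
    X=back(S,px(p),L[2])[0];return (X-place([0,0,yaw],[L])[0]).round(4)
print("lid",rel((45,180),(.056,.069,z)),rel((290,214),(-.056,.069,z)))
print("bas",rel((52,296),(.055,.067,.075)),rel((265,337),(-.055,.067,.075)))
# arm bottom edge corners
print("arm",rel((122,278),(.018,.0745,z-.037)),rel((193,292),(-.018,.0745,z-.037)))
E
```

```text
lid [ 0.4419 -0.0139  0.    ] [ 0.4363 -0.0181  0.    ]
bas [ 0.4397 -0.0087 -0.    ] [ 0.4438 -0.0055 -0.    ]
arm [ 0.4384 -0.0039 -0.    ] [ 0.4396 -0.0024 -0.    ]
```

```bash
python3 -m pendant '-1 -0.03 0.01 0.35 0 0 0;-1 0 0 0.35 0 0 0;-1 0 0 0.35 0 0 0;-1 0 0 0 0 0 0;-1 0 0 0 0 0 0'
python3 -m pendant '-1 0 0 0.1 0 0 0;-1 0 0 0.1 0 0 0;-1 0 0 0.1 0 0 0;-1 0 0 0 0 0 0;-1 0 0 0 0 0 0'
python3 -c "
from vis import *
plan(.4394,-.0057,.0879,np.radians(-6))"
```

```text
time_s: 36.88
ee_pos: [0.4398, -0.0057, 0.1196]
eef_rot: [-2.334, -2.102, 0.0]
contact_force: [-0.5, -0.1, -1.2]
width: 0.0118
finger_force: 30.0
time_s: 37.3
ee_pos: [0.4401, -0.0058, 0.1105]
eef_rot: [2.334, 2.102, 0.001]
contact_force: [1.7, -0.4, -0.4]
width: 0.0118
finger_force: 30.0
at [ 0.4401 -0.0058  0.1105] yaw -6.0 tilt [ 0.001 -0.   ] w 0.0118 t 37.3 F [ 1.7 -0.4 -0.4]
turn rz units 0.00 (joint6 -0.18) then shift units [-0.001 -0.025  0.754] q [-0.28  0.35  1.79  0.    1.01 -0.18]
```

```bash
python3 -m pendant '-1 0 0 0.1 0 0 0;-1 0 0 0.1 0 0 0;-1 0 0 0 0 0 0;-1 0 0 0 0 0 0'; python3 - <<'E'
from vis import *
T,S=grab()
c,v=proj(S,[[.4397,-.0082,.08]])[0].astype(int);print(c-35,v-30)
cv2.imwrite('pics/lidc.png',cv2.resize(cv2.convertScaleAbs(S['img'][v-30:v+30,c-40:c+40,::-1],alpha=1.3),(800,600),interpolation=cv2.INTER_CUBIC))
E
```

```text
time_s: 37.63
ee_pos: [0.44, -0.0058, 0.1044]
eef_rot: [2.334, 2.102, 0.001]
contact_force: [2.3, -0.6, -0.8]
width: 0.0116
finger_force: 30.0
288 227
```

View pics/lidc.png

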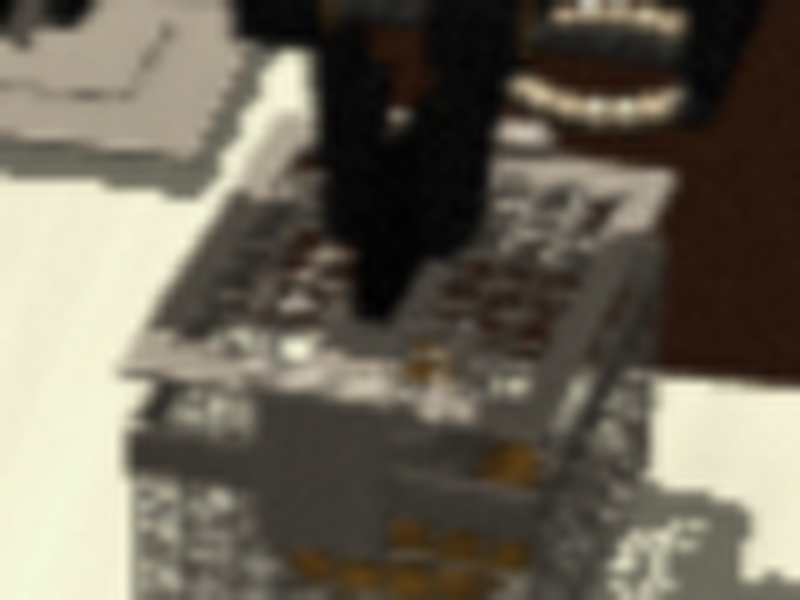

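Lid sits square over the basket, the near clip arm (320,470) outside the band; frame ~16 mm above rim. Keep pressing.

```bash
python3 -m pendant '-1 0 0 0.1 0 0 0;-1 0 0 0.1 0 0 0;-1 0 0 0 0 0 0'; python3 -m pendant '-1 0 0 0.1 0 0 0;-1 0 0 0.1 0 0 0;-1 0 0 0 0 0 0';python3 -m pendant '-1 0 0 0.06 0 0 0;-1 0 0 0 0 0 0;-1 0 0 0 0 0 0'
```

```text
time_s: 37.98
ee_pos: [0.4394, -0.0056, 0.0979]
eef_rot: [-2.334, -2.102, 0.001]
contact_force: [2.6, -0.2, -2.0]
width: 0.0119
finger_force: 30.0
time_s: 38.23
ee_pos: [0.4394, -0.0056, 0.0918]
eef_rot: [-2.334, -2.102, 0.001]
contact_force: [1.6, -0.5, -1.5]
width: 0.0116
finger_force: 30.0
time_s: 38.48
ee_pos: [0.4394, -0.0056, 0.0903]
eef_rot: [-2.334, -2.102, 0.001]
contact_force: [1.2, -0.3, -2.3]
width: 0.0119
finger_force: 30.0
```

```bash
python3 -m pendant '-1 0 0 0.08 0 0 0;-1 0 0 0 0 0 0;-1 0 0 0 0 0 0'; python3 - <<'E'
from vis import *
plan()
T,S=grab()
c,v=proj(S,[[.4397,-.0082,.08]])[0].astype(int)
cv2.imwrite('pics/lidd.png',cv2.resize(cv2.convertScaleAbs(S['img'][v-30:v+30,c-40:c+40,::-1],alpha=1.3),(800,600),interpolation=cv2.INTER_CUBIC))
E
```

```text
time_s: 38.73
ee_pos: [0.4394, -0.0056, 0.0879]
eef_rot: [-2.334, -2.102, 0.001]
contact_force: [-0.0, -0.3, 0.0]
width: 0.0115
finger_force: 30.0
at [ 0.4394 -0.0056  0.0879] yaw -6.0 tilt [-0.001  0.   ] w 0.0115 t 38.7 F [-0.  -0.3  0. ]
turn rz units -0.00 (joint6 -0.18) then shift units [0. 0. 0.] q [-0.28  0.38  1.82  0.    0.94 -0.18]
```

View pics/lidd.png

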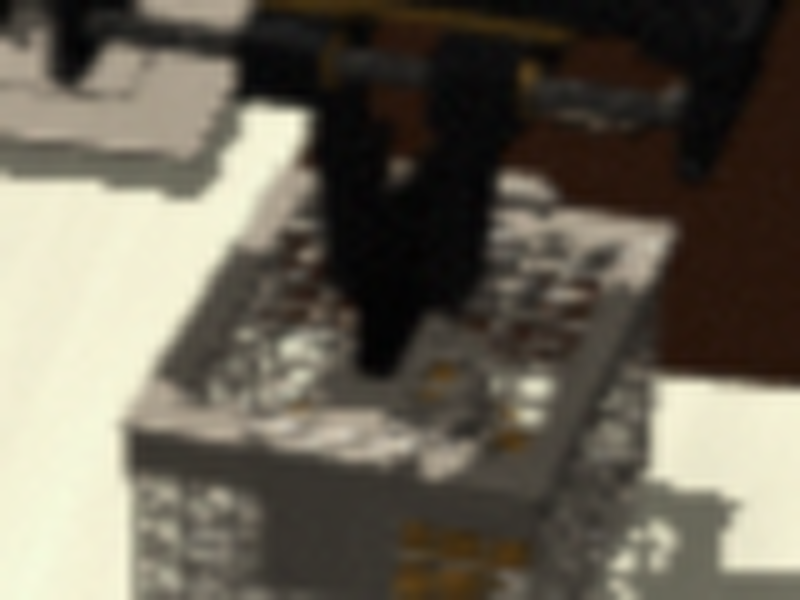

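The frame now appears to lie on the rim (edge (130,425)–(540,490)). A bit more push to make sure of both clips.

```bash
for i in 1; do python3 -m pendant '-1 0 0 0.06 0 0 0;-1 0 0 0 0 0 0;-1 0 0 0 0 0 0'; python3 -m pendant '-1 0 0 0.05 0 0 0;-1 0 0 0 0 0 0;-1 0 0 0 0 0 0'; done
```

```text
time_s: 39.08
ee_pos: [0.4396, -0.0056, 0.0877]
eef_rot: [2.333, 2.102, 0.0]
contact_force: [-6.1, 1.1, 21.1]
width: 0.0115
finger_force: 30.0
time_s: 39.33
ee_pos: [0.4397, -0.0057, 0.0871]
eef_rot: [2.333, 2.102, 0.001]
contact_force: [-11.1, 1.3, 34.6]
width: 0.0115
finger_force: 30.0
```

```bash
python3 -m pendant '-1 0 0 -0.1 0 0 0;-1 0 0 -0.1 0 0 0;-1 0 0 -0.2 0 0 0;-1 0 0 -0.3 0 0 0;-1 0 0 -0.4 0 0 0;-1 0 0 -0.4 0 0 0;-1 0 0 0 0 0 0;-1 0 0 0 0 0 0'; python3 - <<'E'
from vis import *
plan(.6113,.2772,.285,np.radians(3))
T,S=grab()
c,v=proj(S,[[.4397,-.0082,.09]])[0].astype(int)
cv2.imwrite('pics/lift.png',cv2.resize(S['img'][v-45:v+45,c-60:c+60,::-1],(800,600),interpolation=cv2.INTER_CUBIC))
E
```

```text
time_s: 40.0
ee_pos: [0.4395, -0.0056, 0.1296]
eef_rot: [-2.334, -2.102, 0.0]
contact_force: [-1.0, 0.3, -9.1]
width: 0.0118
finger_force: 30.0
at [ 0.4395 -0.0056  0.1296] yaw -6.0 tilt [-0.  0.] w 0.0118 t 40.0 F [-1.   0.3 -9.1]
turn rz units -1.50 (joint6 -0.18) then shift units [ 9.114  6.212 -5.182] q [-0.28  0.32  1.76 -0.    1.06 -0.18]
```

View pics/lift.png

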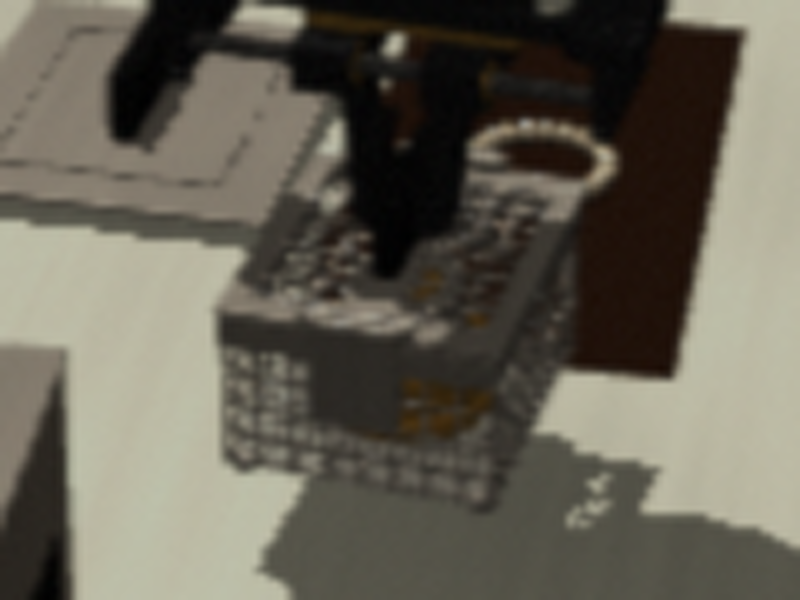

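The basket hangs level under the lid, both clips hold (9 N). Raise, turn and carry.

```bash
python3 -m pendant '-1 0 0 -0.6 0 0 0;-1 0 0 -0.6 0 0 0;-1 0 0 -0.6 0 0 0;-1 0 0 -0.6 0 0 0;-1 0 0 -0.6 0 0 0;-1 0 0 -0.6 0 0 0;-1 0 0 -0.6 0 0 0;-1 0 0 -0.6 0 0 0;-1 0 0 -0.4 0 0 -0.5;-1 0 0 0 0 0 -0.5;-1 0 0 0 0 0 -0.5;-1 0 0 0 0 0 0'; python3 -m pendant '-1 0.4 0.27 0 0 0 0;-1 0.6 0.41 0 0 0 0;-1 0.6 0.41 0 0 0 0;-1 0.6 0.41 0 0 0 0;-1 0.6 0.41 0 0 0 0;-1 0.6 0.41 0 0 0 0;-1 0.6 0.41 0 0 0 0;-1 0.6 0.41 0 0 0 0;-1 0.6 0.41 0 0 0 0;-1 0.6 0.41 0 0 0 0;-1 0.6 0.41 0 0 0 0;-1 0.6 0.41 0 0 0 0'
python3 -m pendant '-1 0.6 0.41 0 0 0 0;-1 0.6 0.41 0 0 0 0;-1 0.6 0.41 0 0 0 0;-1 0.3 0.2 0 0 0 0;-1 0 0 0 0 0 0;-1 0 0 0 0 0 0'
python3 - <<'E'
from vis import *
plan(.6113,.2772,.285,np.radians(3))
T,S=grab()
r=[]
for f in(T,S):
  c,v=proj(f,[[.611,.275,.2]])[0].astype(int);v=max(v,60);r.append(cv2.resize(f['img'][v-60:v+60,c-60:c+60,::-1],(400,400),interpolation=cv2.INTER_CUBIC))
cv2.imwrite('pics/overtank.png',np.hstack(r))
E
```

```text
time_s: 41.1
ee_pos: [0.4393, -0.0056, 0.2848]
eef_rot: [-2.159, -2.28, 0.002]
contact_force: [-0.1, -0.0, -7.4]
width: 0.0117
finger_force: 30.0
time_s: 42.1
ee_pos: [0.5721, 0.2126, 0.2842]
eef_rot: [-2.163, -2.276, 0.004]
contact_force: [1.0, -0.8, -7.2]
width: 0.0115
finger_force: 30.0
time_s: 42.6
ee_pos: [0.6112, 0.2769, 0.2839]
eef_rot: [-2.162, -2.277, 0.005]
contact_force: [-0.1, -0.1, -7.2]
width: 0.0118
finger_force: 30.0
at [0.6112 0.2769 0.2839] yaw 3.0 tilt [-0.003 -0.001] w 0.0118 t 42.6 F [-0.1 -0.1 -7.2]
turn rz units -0.00 (joint6 0.20) then shift units [ 0.011  0.003 -0.037] q [ 0.25  0.59  0.81 -0.    1.74  0.2 ]
```

View pics/overtank.png

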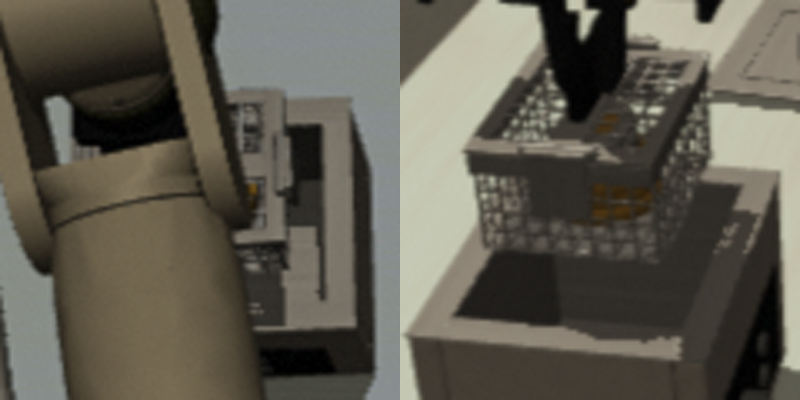

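The basket hangs over the tank opening, parallel to it. Lower it.

```bash
python3 -m pendant '-1 0 0 0.4 0 0 0;-1 0 0 0.5 0 0 0;-1 0 0 0.5 0 0 0;-1 0 0 0.5 0 0 0;-1 0 0 0.4 0 0 0;-1 0 0 0 0 0 0'; python3 -m pendant '-1 0 0 0.5 0 0 0;-1 0 0 0.5 0 0 0;-1 0 0 0.5 0 0 0;-1 0 0 0.4 0 0 0;-1 0 0 0.3 0 0 0;-1 0 0 0.3 0 0 0;-1 0 0 0 0 0 0;-1 0 0 0 0 0 0'; python3 -m pendant '-1 0 0 0.13 0 0 0;-1 0 0 0.1 0 0 0;-1 0 0 0.08 0 0 0;-1 0 0 0 0 0 0;-1 0 0 0 0 0 0'
```

```text
time_s: 43.2
ee_pos: [0.6102, 0.2757, 0.2141]
eef_rot: [-2.162, -2.276, 0.008]
contact_force: [0.2, -0.6, -8.4]
width: 0.0117
finger_force: 30.0
time_s: 43.87
ee_pos: [0.6115, 0.2766, 0.1422]
eef_rot: [2.163, 2.279, 0.0]
contact_force: [0.3, -0.2, -6.0]
width: 0.0117
finger_force: 30.0
time_s: 44.28
ee_pos: [0.6113, 0.2768, 0.1325]
eef_rot: [-2.162, -2.279, 0.0]
contact_force: [-0.3, -0.7, -8.3]
width: 0.0118
finger_force: 30.0
```

```bash
python3 -m pendant '-1 0 0 0.07 0 0 0;-1 0 0 0 0 0 0;-1 0 0 0 0 0 0'; python3 -m pendant '-1 0 0 0.06 0 0 0;-1 0 0 0 0 0 0;-1 0 0 0 0 0 0'
```

```text
time_s: 44.53
ee_pos: [0.6113, 0.2768, 0.1304]
eef_rot: [-2.162, -2.279, 0.0]
contact_force: [-0.7, 0.4, -6.5]
width: 0.0118
finger_force: 30.0
time_s: 44.78
ee_pos: [0.6116, 0.2768, 0.129]
eef_rot: [2.162, 2.279, 0.001]
contact_force: [1.0, -0.1, -5.3]
width: 0.0118
finger_force: 30.0
```

```bash
python3 -m pendant '-1 0 0 0.04 0 0 0;-1 0 0 0 0 0 0;-1 0 0 0 0 0 0'; python3 -m pendant '-0.3 0 0 0 0 0 0;-0.3 0 0 0 0 0 0;-0.3 0 0 0 0 0 0;-0.3 0 0 0 0 0 0'; python3 -m pendant '-0.3 0 0 -0.3 0 0 0;-0.3 0 0 -0.7 0 0 0;-0.3 0 0 -0.9 0 0 0;-0.3 0 0 -0.9 0 0 0;-0.3 0 0 -0.9 0 0 0;-0.3 0 -0.2 -0.6 0 0 0;-0.3 -0.8 -0.5 0 0 0 0;-0.3 -0.8 -0.5 0 0 0 0;-0.3 -0.8 -0.5 0 0 0 0;-0.3 -0.8 -0.5 0 0 0 0;-0.3 -0.8 -0.5 0 0 0 0;-0.3 -0.8 -0.5 0 0 0 0'
python3 - <<'E'
from vis import *
T,S=grab()
g=T["img"].max(2)[160:196,395:447];v,u=np.nonzero(g<35);print(len(u),u.mean()+395,v.mean()+160)
print(cover((T,),(u.mean()+395,v.mean()+160),.01))
print([(round(d["p"],2),np.round(d["box"])) for d in manip.look_for(T,"cover")])
a=cv2.resize(T['img'][120:210,150:270,::-1],(400,300),interpolation=cv2.INTER_CUBIC)
b=cv2.resize(T['img'][140:218,370:474,::-1],(400,300),interpolation=cv2.INTER_CUBIC)
c=cv2.resize(S['img'][250:340,160:280,::-1],(400,300),interpolation=cv2.INTER_CUBIC)
d=cv2.resize(S['img'][195:255,240:320,::-1],(400,300),interpolation=cv2.INTER_CUBIC)
cv2.imwrite('pics/tank.png',np.vstack([np.hstack([a,b]),np.hstack([c,d])]))
plan()
E
```

```text
time_s: 45.03
ee_pos: [0.6116, 0.2768, 0.1279]
eef_rot: [2.162, 2.279, 0.001]
contact_force: [0.0, 0.5, -1.8]
width: 0.012
finger_force: 30.0
time_s: 45.37
ee_pos: [0.6115, 0.2768, 0.1278]
eef_rot: [2.162, 2.279, 0.001]
contact_force: [-0.4, -0.1, -0.7]
width: 0.0304
finger_force: 0.0
time_s: 46.37
ee_pos: [0.5222, 0.1269, 0.2573]
eef_rot: [2.161, 2.279, 0.001]
contact_force: [0.3, -0.2, 0.3]
width: 0.0306
finger_force: 0.0
206 421.1747572815534 177.84466019417476
(array([ 0.6129611 , -0.29002467,  0.00776764]), np.float64(32.28980129942602))
[(0.83, array([423., 178.,  72.,  63.])), (0.57, array([490., 202.,  32.,  88.]))]
at [0.5227 0.1268 0.2577] yaw 2.9 tilt [0.002 0.   ] w 0.031 t 46.5 F [0.3 0.2 0.4]
turn rz units -0.00 (joint6 -0.03) then shift units [0. 0. 0.] q [ 0.02  0.35  1.3   0.    1.5  -0.03]
```

View pics/tank.png

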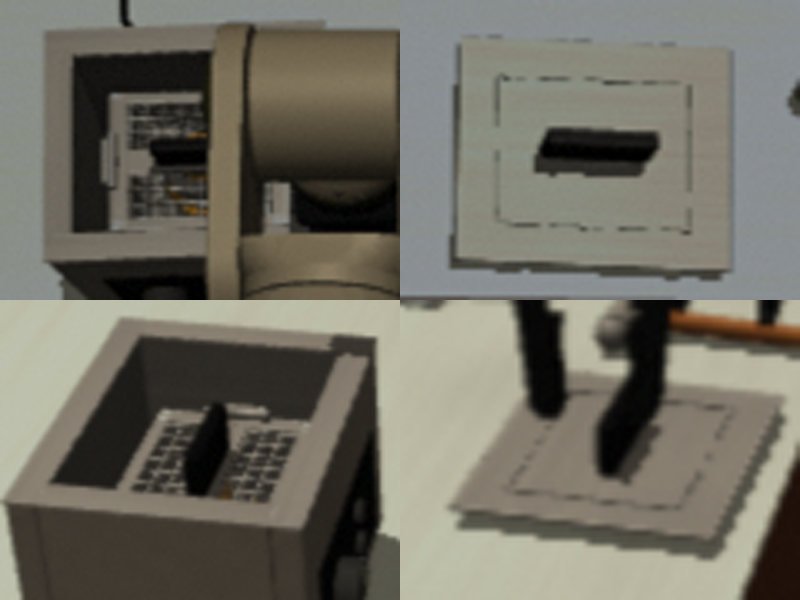

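Basket stands level in the tank, lid frame inside (top tile (160,160)). Now measure the cover from its plate corners.

```bash
python3 - <<'E'
from vis import *
T,S=grab()
q=(np.array([(58,37),(333,50),(330,270),(56,262)],float)+.5)/(400/104)-.5+[370,140]
L=[(.084,.099,.013),(.084,-.099,.013),(-.084,-.099,.013),(-.084,.099,.013)]
print(fitpts([(T,L,q)],[.61,-.29,0]))
s=(np.array([(48,210),(140,75),(385,97),(312,240)],float)+.5)/5-.5+[240,195]
print(fitpts([(S,L,s)],[.61,-.29,0]))
plan(.613,-.290,.10,np.radians(-2))
E
```

```text
(array([ 0.61501626, -0.29247958, -0.03236834]), np.float64(0.7596633324822051), np.float64(0.43108034792461775))
(array([ 0.6158765 , -0.28675435, -0.02591716]), np.float64(0.7876714536896827), np.float64(0.3811199622030657))
at [0.5234 0.1282 0.2571] yaw 3.0 tilt [0.001 0.   ] w 0.031 t 46.6 F [-0.2  1.5  0.7]
turn rz units 0.83 (joint6 -0.03) then shift units [-13.829   3.464   5.238] q [ 0.02  0.35  1.29  0.    1.5  -0.03]
```

```bash
python3 -m pendant '-0.1 0 0 0 0 0 0.8;-0.1 -0.9 0.23 0 0 0 0;-0.1 -0.9 0.23 0.1 0 0 0;-0.1 -0.9 0.23 0.3 0 0 0;-0.1 -0.9 0.23 0.4 0 0 0;-0.1 -0.9 0.23 0.4 0 0 0;-0.1 -0.9 0.23 0.4 0 0 0;-0.1 -0.9 0.23 0.4 0 0 0;-0.1 -0.9 0.23 0.4 0 0 0;-0.1 -0.9 0.23 0.4 0 0 0;-0.1 -0.9 0.23 0.4 0 0 0;-0.1 -0.9 0.23 0.4 0 0 0'; python3 -m pendant '-0.1 -0.9 0.23 0.4 0 0 0;-0.1 -0.9 0.23 0.4 0 0 0;-0.1 -0.9 0.23 0.4 0 0 0;-0.1 -0.9 0.23 0.4 0 0 0;-0.1 -0.35 0.1 0.2 0 0 0;-0.1 0 0 0 0 0 0;-0.1 0 0 0 0 0 0'
python3 - <<'E'
from vis import *
plan(.6145,-.2915,.020,np.radians(-1.7))
T,S=grab()
r=[]
for f in(T,S):
  c,v=proj(f,[[.6145,-.29,.03]])[0].astype(int);r.append(cv2.resize(f['img'][v-40:v+40,c-40:c+40,::-1],(400,400),interpolation=cv2.INTER_CUBIC))
cv2.imwrite('pics/cov.png',np.hstack(r))
E
```

```text
time_s: 47.62
ee_pos: [0.5908, -0.1719, 0.1476]
eef_rot: [2.254, 2.188, 0.0]
contact_force: [-0.8, 0.6, -0.1]
width: 0.0398
finger_force: 0.0
time_s: 48.2
ee_pos: [0.6169, -0.2897, 0.0941]
eef_rot: [-2.255, -2.186, -0.0]
contact_force: [-0.3, 0.3, -0.1]
width: 0.0397
finger_force: 0.0
at [ 0.6169 -0.2897  0.0941] yaw -1.8 tilt [-0.001  0.001] w 0.0397 t 48.2 F [-0.3  0.3 -0.1]
turn rz units -0.01 (joint6 -0.58) then shift units [-0.066 -0.077  2.471] q [-0.61  0.73  1.09  0.    1.32 -0.58]
```

View pics/cov.png

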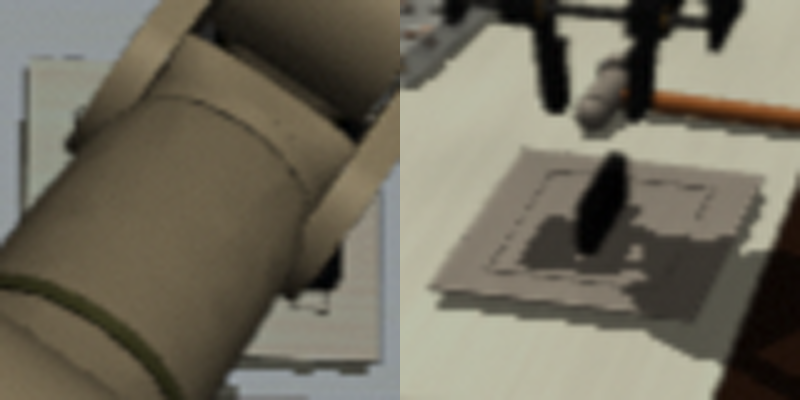

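The cover's handle stands between the open fingers, its place unchanged. Descend and grip.

```bash
python3 -m pendant '-0.1 -0.07 -0.08 0.6 0 0 0;-0.1 0 0 0.7 0 0 0;-0.1 0 0 0.7 0 0 0;-0.1 0 0 0.47 0 0 0;-0.1 0 0 0 0 0 0;-0.1 0 0 0 0 0 0;-1 0 0 0 0 0 0;-1 0 0 0 0 0 0;-1 0 0 0 0 0 0;-1 0 0 0 0 0 0;-1 0 0 0 0 0 0'; python3 -m pendant '-1 0 0 0 0 0 0'; python3 -m pendant '-1 0 0 -0.4 0 0 0;-1 0 0 -0.8 0 0 0;-1 0 0 -0.9 0 0 0;-1 0 0 -0.9 0 0 0;-1 0 0 -0.9 0 0 0;-1 0 0 -0.9 0 0 0;-1 0 0 -0.9 0 0 0;-1 0 0 -0.9 0 0 0;-1 0 0 -0.8 0 0 0;-1 0 0 0 0 0 0;-1 0 0 0 0 0 0'
python3 - <<'E'
from vis import *
plan(.6113,.2755,.235,np.radians(3))
E
```

```text
time_s: 49.22
ee_pos: [0.6146, -0.2929, 0.0213]
eef_rot: [2.255, 2.185, 0.001]
contact_force: [-0.1, 1.1, 4.0]
width: 0.0134
finger_force: 30.0
time_s: 49.3
ee_pos: [0.6146, -0.2929, 0.0213]
eef_rot: [2.255, 2.185, 0.001]
contact_force: [0.1, 1.0, 5.4]
width: 0.0137
finger_force: 30.0
time_s: 50.22
ee_pos: [0.614, -0.2927, 0.2428]
eef_rot: [2.255, 2.186, 0.0]
contact_force: [0.3, 0.2, -3.2]
width: 0.0136
finger_force: 30.0
at [ 0.614  -0.2927  0.2428] yaw -1.8 tilt [ 0.001 -0.001] w 0.0136 t 50.2 F [ 0.3  0.2 -3.2]
turn rz units -0.80 (joint6 -0.59) then shift units [18.92   0.903  0.246] q [-0.62  0.62  0.87 -0.    1.65 -0.59]
```

```bash
python3 -m pendant '-1 0 0 0 0 0 -0.4;-1 0 0 0 0 0 -0.4;-1 0.5 0.02 0 0 0 0;-1 0.8 0.04 0 0 0 0;-1 0.8 0.04 0 0 0 0;-1 0.8 0.04 0 0 0 0;-1 0.8 0.04 0 0 0 0;-1 0.8 0.04 0 0 0 0;-1 0.8 0.04 0 0 0 0;-1 0.8 0.04 0 0 0 0;-1 0.8 0.04 0 0 0 0;-1 0.8 0.04 0 0 0 0'; python3 -m pendant '-1 0.8 0.04 0 0 0 0;-1 0.8 0.04 0 0 0 0;-1 0.8 0.04 0 0 0 0;-1 0.8 0.04 0 0 0 0;-1 0.8 0.04 0 0 0 0;-1 0.8 0.04 0 0 0 0;-1 0.8 0.04 0 0 0 0;-1 0.8 0.04 0 0 0 0;-1 0.8 0.04 0 0 0 0;-1 0.8 0.04 0 0 0 0;-1 0.8 0.04 0 0 0 0;-1 0.8 0.04 0 0 0 0'; python3 -m pendant '-1 0.8 0.04 0 0 0 0;-1 0.8 0.04 0 0 0 0;-1 0 0 0 0 0 0;-1 0 0 0 0 0 0;-1 0 0 0 0 0 0'
python3 - <<'E'
from vis import *
plan(.6109,.2746,.19,np.radians(3))
E
```

```text
time_s: 51.22
ee_pos: [0.6122, -0.0592, 0.2406]
eef_rot: [-2.161, -2.276, 0.002]
contact_force: [0.7, 0.7, -2.6]
width: 0.0139
finger_force: 30.0
time_s: 52.22
ee_pos: [0.6111, 0.2287, 0.2405]
eef_rot: [-2.162, -2.277, 0.004]
contact_force: [0.7, 0.3, -1.9]
width: 0.0132
finger_force: 30.0
time_s: 52.63
ee_pos: [0.6117, 0.2748, 0.2411]
eef_rot: [-2.162, -2.278, 0.003]
contact_force: [0.6, -0.5, -2.5]
width: 0.0136
finger_force: 30.0
at [0.6117 0.2748 0.2411] yaw 3.0 tilt [-0.002 -0.001] w 0.0136 t 52.6 F [ 0.6 -0.5 -2.5]
turn rz units -0.00 (joint6 0.19) then shift units [-0.006 -0.025  1.704] q [ 0.25  0.6   0.91 -0.    1.63  0.19]
```

```bash
python3 -m pendant '-1 0 -0.02 0.35 0 0 0;-1 0 0 0.45 0 0 0;-1 0 0 0.45 0 0 0;-1 0 0 0.35 0 0 0;-1 0 0 0 0 0 0;-1 0 0 0 0 0 0'; python3 -m pendant '-1 0 0 0.1 0 0 0;-1 0 0 0.08 0 0 0;-1 0 0 0 0 0 0;-1 0 0 0 0 0 0';  python3 -m pendant '-1 0 0 0.08 0 0 0;-1 0 0 0.06 0 0 0;-1 0 0 0 0 0 0;-1 0 0 0 0 0 0'
```

```text
time_s: 53.13
ee_pos: [0.6118, 0.2743, 0.1941]
eef_rot: [-2.163, -2.278, 0.002]
contact_force: [0.5, 0.5, -1.8]
width: 0.0137
finger_force: 30.0
time_s: 53.47
ee_pos: [0.6119, 0.275, 0.1892]
eef_rot: [2.162, 2.279, 0.0]
contact_force: [0.6, -0.2, -2.1]
width: 0.0137
finger_force: 30.0
time_s: 53.8
ee_pos: [0.6118, 0.2749, 0.1846]
eef_rot: [-2.162, -2.279, 0.001]
contact_force: [0.6, 0.4, -3.0]
width: 0.0136
finger_force: 30.0
```

Skirt is about 4 mm into the opening without contact force; keep lowering.

```bash
python3 -m pendant '-1 0 0 0.08 0 0 0;-1 0 0 0.06 0 0 0;-1 0 0 0 0 0 0;-1 0 0 0 0 0 0';  python3 -m pendant '-1 0 0 0.05 0 0 0;-1 0 0 0 0 0 0;-1 0 0 0 0 0 0'; python3 -m pendant '-1 0 0 0.03 0 0 0;-1 0 0 0 0 0 0;-1 0 0 0 0 0 0'
```

```text
time_s: 54.13
ee_pos: [0.6118, 0.2749, 0.1804]
eef_rot: [-2.162, -2.279, 0.0]
contact_force: [0.9, 0.0, -3.1]
width: 0.0138
finger_force: 30.0
time_s: 54.38
ee_pos: [0.6118, 0.2749, 0.179]
eef_rot: [-2.162, -2.279, 0.0]
contact_force: [0.6, 1.2, -1.8]
width: 0.0138
finger_force: 30.0
time_s: 54.63
ee_pos: [0.6119, 0.2749, 0.1783]
eef_rot: [2.162, 2.279, 0.0]
contact_force: [-0.2, -0.8, -1.9]
width: 0.0141
finger_force: 30.0
```

Seated at the expected height (0.178). Release, retreat and check.

```bash
python3 -m pendant '-1 0 0 0.03 0 0 0;-1 0 0 0 0 0 0;-0.2 0 0 0 0 0 0;-0.2 0 0 0 0 0 0;-0.2 0 0 0 0 0 0;-0.2 0 0 0 0 0 0'; python3 -m pendant '-0.2 0 0 -0.3 0 0 0;-0.2 0 0 -0.7 0 0 0;-0.2 0 0 -0.9 0 0 0;-0.2 0 0 -0.8 0 0 0;-0.2 -0.7 -0.5 -0.1 0 0 0;-0.2 -0.8 -0.6 0 0 0 0;-0.2 -0.8 -0.6 0 0 0 0;-0.2 -0.8 -0.6 0 0 0 0;-0.2 -0.8 -0.6 0 0 0 0;-0.2 -0.8 -0.6 0 0 0 0;-0.2 -0.8 -0.6 0 0 0 0;-0.2 -0.8 -0.6 0 0 0 0'; python3 -m pendant '-0.2 -0.8 -0.2 0 0 0 0;-0.2 -0.8 0 0 0 0 0;-0.2 -0.8 0 0 0 0 0;-0.2 0 0 0 0 0 0'
python3 - <<'E'
from vis import *
T,S=grab()
a=cv2.resize(T['img'][120:210,150:270,::-1],(400,300),interpolation=cv2.INTER_CUBIC)
b=cv2.resize(T['img'][80:380,110:510,::-1],(400,300))
c=cv2.resize(S['img'][240:330,160:280,::-1],(400,300),interpolation=cv2.INTER_CUBIC)
d=cv2.resize(S['img'][150:450,130:530,::-1],(400,300))
cv2.imwrite('pics/end.png',np.vstack([np.hstack([a,b]),np.hstack([c,d])]))
plan()
E
```

```text
time_s: 55.13
ee_pos: [0.6118, 0.2749, 0.177]
eef_rot: [-2.162, -2.279, 0.0]
contact_force: [-0.8, 0.7, 0.0]
width: 0.0352
finger_force: 0.0
time_s: 56.13
ee_pos: [0.4801, 0.0778, 0.262]
eef_rot: [2.161, 2.279, 0.001]
contact_force: [-0.6, -0.9, 0.1]
width: 0.0354
finger_force: 0.0
time_s: 56.47
ee_pos: [0.4791, 0.0035, 0.262]
eef_rot: [2.165, 2.274, -0.0]
contact_force: [-0.2, -0.5, 0.9]
width: 0.0352
finger_force: 0.0
at [0.4789 0.0063 0.2618] yaw 2.9 tilt [0.001 0.   ] w 0.0354 t 56.6 F [ 0.3  0.6 -0.2]
turn rz units -0.00 (joint6 -0.29) then shift units [0. 0. 0.] q [-0.23  0.24  1.44  0.    1.46 -0.29]
```

View pics/end.png

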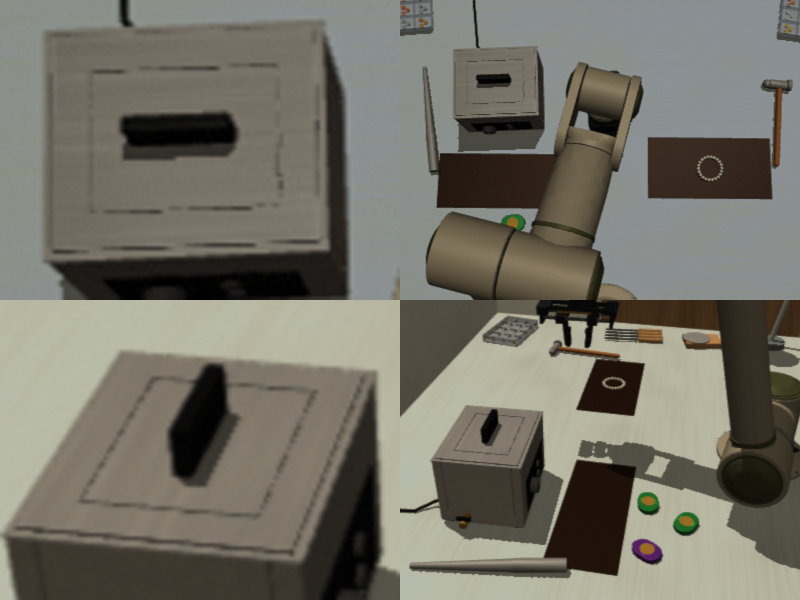

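The cover lies level and even on the housing (side tile (190,440)). The pearl bangle, mandrel, hammer and look-alikes have not moved, and the arm is clear.

```bash
python3 -c "
from cell import manip
print(manip.job_done())"
```

```text
the job is handed in; nothing more can be done
None
```

I handed the job in at about 57 s. All three bangles and both lockets are in the basket, the lid is clipped on, the basket stands in the tank, and the cover is seated level. The first grip on one bangle slid off, so I picked it up again.

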